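Pack a graded set of terracotta pots in the stall's tray

ROBOT

A 6-joint arm with a two-finger parallel gripper is mounted at the origin on the work surface. World frame = base frame: x ahead of the robot, y to its left, z up, the work surface at z = 0. Lengths are in m, angles in rad, forces in N, time in s.
With the tool pointing down it reaches from about 0.25 to 0.725 m from the base axis. Payload 4 kg.
Tool frame: the origin (TCP) lies on the centre line of the jaws, within the pads' length; the fingertips stand 22 mm ahead of it and the grasp point (between the pads) lies 3 mm ahead of it (bot.tip_reach is the distance from the TCP to the fingertips, in m); z points along the fingers, y is the line along which they close (so a half turn about z gives the same grasp; the last joint's range is limited). The gripper opens to 85 mm and grips with 20 to 120 N. Pads are 22 mm wide; open, the fingers measure 114 mm over their backs; the gripper's body (76 mm by 85 mm) begins 54 mm behind the grasp point. The pads swing forward as they close: fully open they stand 13 mm farther back than shut.
Start: joints at [-1.238, 0.241, 0.005, 1.335, 0, 1.571], TCP at [0.163, -0.473, 0.253] pointing down, gripper open.
Joint ranges: [-2.72, 2.72], [-1.05, 1.87], [-1.09, 1.28], [-1.99, 2.15], [-1.42, 1.44], [-3.14, 3.14]. Speed limits (rad/s): [2.79, 2.79, 3.14, 3.14, 3.14, 3.14].

INTERFACE

Orientations are given as a unit quaternion [x, y, z, w].
In Python, from workcell import bot gives the robot as it stands. The module is installed in compiled form; this text tells all that it offers.
- The arm moves only by the tool apply_moves, never from a script. Its argument "commands" is a list of rows, each a list of 4 numbers: the shift along the tool's x, y, z scaled (see below), then the turn about the tool's z scaled (see below). In form: [[tx, ty, tz, roll], ...]. A call has exactly 5 rows; each row shifts and turns the commanded pose from where the row before left it, along the tool's axes as they then stand; what a row does not reach is not made up. The controller multiplies each number of a shift by 20 mm and each number of a turn by 60 degrees. A row lasts 1/12 s, in which the tool goes at most 41.7 mm and 7.16 degrees, less where a joint would pass 70% of its speed; a pose out of reach is approached as far as the arm can. A call with a number of a shift or a turn outside -1 to 1 is refused whole. A call with a gripper value outside its range is refused whole. "claw" is the closure, from 0 (fully open) to 1 (shut), set as the call begins (left out, the last holds). The fingers move at their own pace and stop on an object; the grip force is fixed at half the most. Time passes only in rows, so rows that do not move let the fingers close, or fill a call up. It gives the time, the measured TCP pose, the force, the opening and the grip force at its end, in the units of the state.
- bot.get_obs(): the state, without advancing time (a new reading comes with each control period).
- bot.camera(name): name is "side" or "top"; returns a dict with "image" (420x560x3 uint8, blue, green, red), "camera_matrix" (3x3 intrinsics, pixels), "R" (3x3) and "t" (3): a world point X has camera coordinates R X + t. Camera axes: x right, y down, z forward; pixel columns grow to the right and rows downward; lengths in m; the calibration is good to about 2 mm. A picture is of the moment at which its call begins. There is no depth.
- bot.job_done(): hands the job in; it is judged then, once.
The state is a dict: "clock": time; "joint_pos": joint angles; "joint_vel": joint speeds; "tau": joint torques, N m; "eef_pos": TCP position; "tool_rot": TCP orientation; "ft_force": force on the tool from outside, world axes, zero at the start; "ft_torque": the same for the moment, N m; "grip_width": finger opening in m; "grasp_force": force on a finger pad.
Only numpy, scipy, OpenCV 4.12 (cv2) and the standard library are available. Lean on these libraries where they do the work, as an engineer would, in place of code of your own. Each camera call takes 0.05 s, during which the arm holds its last target. There are 200 camera calls.

TASK

Pack the set of terracotta pots for a customer: slide the plywood divider up out of the packing tray and stand it in the empty slot of the dark rack, then take the small pot out of the largest one, stand the largest pot in the tray and nest every other pot that is there inside it in order of size, each sitting level on the bottom of the next larger one. Set the pots down gently without dropping or tipping them over, and leave the other goods on the table alone.

Things in the scene. Friction and masses are not known exactly. Their poses are not given: they have to be found in the camera images.
- pot1: plain round terracotta pot, no handle or lip: 132 mm outer diameter at the rim, 119 mm at the underside (straight sloping side), 66 mm tall, wall 7 mm thick, solid bottom 20 mm thick (so its inside floor is 20 mm above its underside); the largest; never absent; at the start it stands on the table with the smallest pot inside it. Origin: centre of its underside, z up through the mouth
- pot2: plain round terracotta pot, no handle or lip: 111 mm outer diameter at the rim, 98 mm at the underside (straight sloping side), 64 mm tall, wall 7 mm thick, solid bottom 20 mm thick (so its inside floor is 20 mm above its underside); may be absent. Origin: centre of its underside, z up through the mouth
- pot3: plain round terracotta pot, no handle or lip: 90 mm outer diameter at the rim, 78 mm at the underside (straight sloping side), 62 mm tall, wall 7 mm thick, solid bottom 20 mm thick (so its inside floor is 20 mm above its underside); may be absent. Origin: centre of its underside, z up through the mouth
- pot4: plain round terracotta pot, no handle or lip: 69 mm outer diameter at the rim, 57 mm at the underside (straight sloping side), 60 mm tall, wall 7 mm thick, solid bottom 20 mm thick (so its inside floor is 20 mm above its underside); may be absent. Origin: centre of its underside, z up through the mouth
- pot5: plain round terracotta pot, no handle or lip: 48 mm outer diameter at the rim, 36 mm at the underside (straight sloping side), 58 mm tall, wall 7 mm thick, solid bottom 20 mm thick (so its inside floor is 20 mm above its underside); the smallest; never absent; at the start it stands inside pot1. Origin: centre of its underside, z up through the mouth
- tray: fixed square wooden packing tray on the table, 190 x 190 mm outside, walls 10 mm thick and 45 mm high, inside floor 8 mm above its underside; the middle of its two y walls is notched (13 mm wide, down to the floor) and the divider stands across it in these notches at the start. Origin: centre of its underside; y along the divider
- divider: loose plywood panel standing on edge: 8 mm thick (x), 190 mm long (y), 75 mm tall (z). Origin: middle of its lower edge face. At the start its lower edge is on the tray's floor, so its top edge is 83 mm above the table
- rack: fixed dark wooden rack on the table for dividers: base 120 mm (x) by 180 mm (y), 8 mm thick, a 12 mm thick notched board 50 mm high at each end; two slots along y, 60 mm apart; one holds a spare divider fixed for good (top 83 mm above the table), the other is empty. Origin: centre of its underside
- free_slot (a point): middle of the empty slot of the rack, on the top of its base, 8 mm above the table; y runs along the slot, z up; the notches are 13 mm wide (x) and reach 42 mm above this point
- house_a: bystander: small plaster-coloured clay house ornament, 58 x 78 x 45 mm, behind the tray. Origin: centre of its underside
- house_b: bystander: small terracotta house ornament, 58 x 78 x 45 mm. Origin: centre of its underside
- jar: bystander: small amber glass jar with a lid, 50 mm diameter, 75 mm tall. Origin: centre of its underside
Mind the look-alikes: they are no part of the job. What is shaped like the pot5 but blue or purple is not meant.

How it is judged:
By the outcome, as a careful person would: the job done as asked, in the order asked, and still so for the second after the job is handed in, with the robot touching nothing.
Of pot2, pot3, pot4 only 2 to 3 are there at a start; the rules pass over those that are not, and their reading is None.
At some moment in a run one of pot2, pot3, pot4 may be knocked a few centimetres aside while the robot is not near it.
It also fails if it takes over 200 s, if anything falls off the work surface, if the arm or the gripper's body presses on something with over 40 N, if the wrist force passes 120 N, or if a joint passes its speed limit or range.

## Working session

There is one attempt and no reset: what is moved stays moved. The work goes in short steps, Python scripts to look and compute and a tool call to move; the robot and the scene stay as the last step left them, time stands still between calls to the robot, and variables do not carry over. Pictures are saved under pics/ and viewed, at most 14 in all, crops included, and the job is handed in when it is done.

Besides the shell and the picture viewer there is one more tool, called after "Emit:" as name(argument=value, ...), one argument or row to a line, values as JSON. apply_moves: Moves the arm, as the interface text tells. Shifts and turns lie within -1 to 1; 1 stands for 20 mm of shift or 60 degrees of turn. Its arguments: {"type":"object","properties":{"commands":{"type":"array","items":{"type":"array","items":{"type":"number","minimum":-1,"maximum":1}}},"claw":{"type":"number"}},"required":["commands"]}

```bash
mkdir -p pics
python3 - <<'E'
from workcell import bot
import cv2
for n in("side","top"):
    c=bot.camera(n);cv2.imwrite(f"pics/{n}0.png",c["image"]);print(n,c["camera_matrix"],c["R"],c["t"])
o=bot.get_obs();print(o, bot.tip_reach)
E
```

```text
side [[440.25552196   0.         278.34083677]
 [  0.         440.25552196 214.67892342]
 [  0.           0.           1.        ]] [[ 0.99050945 -0.13570276 -0.02181266]
 [-0.10428748 -0.63866061 -0.76238884]
 [ 0.08952739  0.75742814 -0.64675147]] [-0.54999166  0.07047265  1.44032158]
top [[451.76447826   0.         272.16979131]
 [  0.         451.76447826 211.07427349]
 [  0.           0.           1.        ]] [[-0.0122039  -0.99963156  0.02424478]
 [-0.98046233  0.0072022  -0.19657503]
 [ 0.19632799 -0.02617007 -0.98018899]] [-0.0546451   0.55631023  1.10148526]
{'clock': 0.1, 'joint_pos': array([-1.23800079e+00,  2.41346164e-01,  3.86200944e-03,  1.33520166e+00,
       -6.22775892e-06,  1.57079116e+00]), 'joint_vel': array([ 0.00056906, -0.0021157 ,  0.00476344,  0.00136507,  0.00061343,
       -0.00046036]), 'tau': array([-1.93020728e-04, -3.73137903e+01,  2.53010166e+01,  1.08308962e-02,
        1.34190429e-05,  2.68126492e-06]), 'eef_pos': array([ 0.16317057, -0.47207225,  0.25249885]), 'tool_rot': array([ 9.86186936e-01,  1.65633434e-01, -1.59546902e-04, -9.31177222e-04]), 'ft_force': array([ 0.41079343, -0.2831233 , -0.4712562 ]), 'ft_torque': array([-0.04434112, -0.01463863, -0.04132569]), 'grasp_force': 0.0, 'grip_width': 0.08553675276696275} 0.022
```

View pics/side0.png

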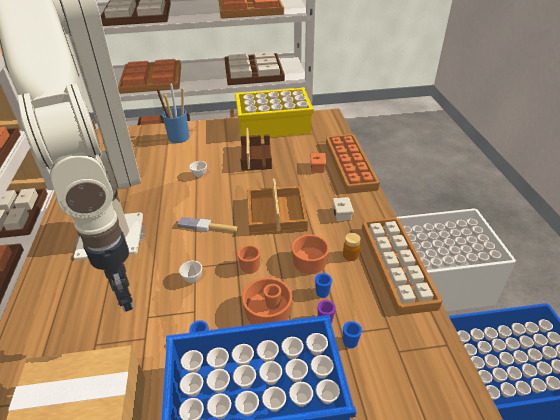

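View pics/top0.png

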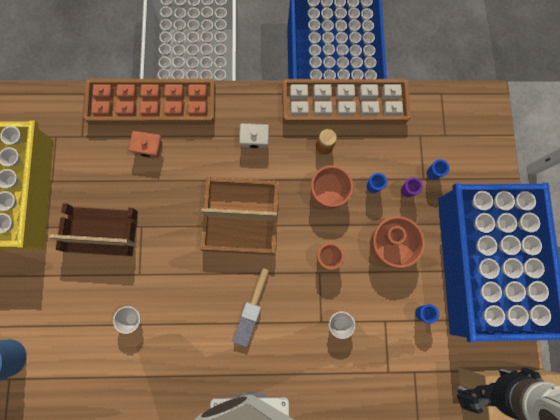

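In the top view, pot1 with pot5 inside is at (398,242). There are two other terracotta pots, at (331,187) and (330,256). The tray with its divider is at (240,213), and the rack is at (97,230) with its spare at the lower edge. Look-alikes for pot5 are the blue cups at (377,182), (438,169) and (428,313) and the purple one at (412,187). The white cups are at (126,320) and (341,325). I choose the terracotta one inside pot1 at (397,235).

Run:
```python
import cv2
i=cv2.imread("pics/top0.png")
def crop(x,y,w,h,s,n): cv2.imwrite(f"pics/{n}.png",cv2.resize(i[y:y+h,x:x+w],None,fx=s,fy=s,interpolation=cv2.INTER_CUBIC))
crop(300,160,132,118,5,"c1"); crop(45,170,240,90,3.3,"c2")
```

```text
(no output)
```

View pics/c1.png

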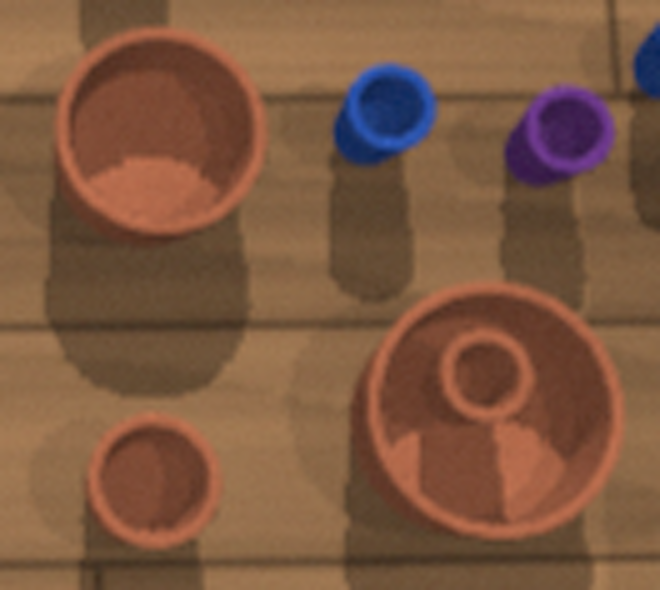

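View pics/c2.png

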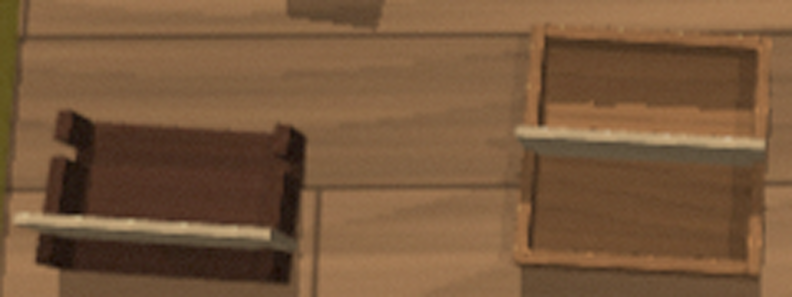

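The rim diameters are about 51.6 px for pot1, 42.2 for the pot at (332,186) and 26.6 for the one at (330.5,256). Their ratios to pot1 make these pot2 and pot4, so pot3 is absent. The divider's top edge runs from crop (516,131) to (766,144). The spare's runs from (14,218) to (295,240), and the free notches are near (62,153) and (285,165).

```bash
cat > h.py <<'E'
import numpy as np, cv2
from workcell import bot
from scipy.spatial.transform import Rotation as Ro
def bp(c,u,v,z):
    K,R,t=(np.array(c[k]) for k in("camera_matrix","R","t"))
    d=R.T@np.linalg.solve(K,[u,v,1]); o=-R.T@t
    return o+d*(z-o[2])/d[2]
def pr(c,X):
    p=np.array(c["camera_matrix"])@(np.array(c["R"])@np.array(X)+np.array(c["t"])); return p[:2]/p[2]
def fit(c,P,r,z):
    "centre of circle of radius r at height z by red-clay mask of rim around guess P: least squares on contour hull"
    pass
E
python3 - <<'E'
from h import *
c=bot.camera("top")
cr=lambda x,y,x0,y0,s:(x0+(x+.5)/s-.5,y0+(y+.5)/s-.5)
a=lambda x,y,z:bp(c,*cr(x,y,300,160,5),z)
b=lambda x,y,z:bp(c,*cr(x,y,45,170,3.3),z)
np.set_printoptions(precision=4,suppress=True)
for n,p in dict(pot1=(496,410,.066),pot2=(161,132,.064),pot4=(154.5,481,.06),pot5=(486.5,374.5,.078)).items(): print(n,a(*p))
print("diam",a(625,410,.066)-a(367,410,.066),a(267,132,.064)-a(56,132,.064),a(221,481,.06)-a(88,481,.06))
for n,p in dict(divL=(516,131,.083),divR=(766,144,.083),spL=(14,218,.083),spR=(295,240,.083),nL=(62,153,.05),nR=(285,165,.05)).items(): print(n,b(*p))
print("tray corners",b(535,25,.045),b(771,40,.045),b(515,262,.045),b(758,275,.045))
print("rack boards",b(58,112,.05),b(302,128,.05),b(37,264,.05),b(290,283,.05))
E
```

```text
pot1 [ 0.4729 -0.3784  0.066 ]
pot2 [ 0.619  -0.2146  0.064 ]
pot4 [ 0.4393 -0.2051  0.06  ]
pot5 [ 0.4892 -0.3711  0.078 ]
diam [-0.0012 -0.1311  0.    ] [-0.0006 -0.1093  0.    ] [-0.0007 -0.067   0.    ]
divL [0.556 0.118 0.083]
divR [ 0.5446 -0.0708  0.083 ]
spL [0.4929 0.4872 0.083 ]
spR [0.4746 0.2798 0.083 ]
nL [0.548  0.4704 0.05  ]
nR [0.5373 0.2995 0.05  ]
tray corners [0.6495 0.1097 0.045 ] [ 0.6361 -0.0774  0.045 ] [0.4611 0.1219 0.045 ] [ 0.4493 -0.0646  0.045 ]
rack boards [0.5804 0.4759 0.05  ] [0.5664 0.2878 0.05  ] [0.4624 0.4825 0.05  ] [0.4462 0.2913 0.05  ]
```

```bash
cat >> h.py <<'E'
def go(x,y,z,th=None):
    "print remaining shift in tool units (total) and roll"
    o=bot.get_obs(); R=Ro.from_quat(o["tool_rot"]).as_matrix()
    a=np.degrees(np.arctan2(R[1,0],R[0,0])); s=R.T@(np.array([x,y,z])-o["eef_pos"])/.02
    print("t",round(o["clock"],1),"pos",o["eef_pos"].round(4),"th",a.round(2),"units",s.round(3), "roll" ,None if th is None else round((a-th)/60,3),"F",o["ft_force"].round(1),"w",round(o["grip_width"],4))
E
sed -i '/^def fit/,/pass/d' h.py
```

Emit:
apply_moves(
  commands=[
    [0,0,0,-0.112],
    [0,0,0,-0.112],
    [0,0,0,-0.112],
    [0,0,0,-0.112],
    [0,0,0,-0.112],
  ],
  claw=0,
)

```text
clock: 0.57
eef_pos: [0.1633, -0.4723, 0.2529]
tool_rot: [0.895, 0.446, 0.0, -0.0]
ft_force: [0.4, -0.4, -1.0]
grip_width: 0.0855
grasp_force: 0.0
```

Emit:
apply_moves(
  commands=[
    [0,0,0,-0.112],
    [0,0,0,-0.112],
    [0,0,0,-0.112],
    [0,0,0,-0.112],
    [0,0,0,-0.112],
  ],
)

```text
clock: 0.98
eef_pos: [0.1633, -0.4723, 0.2529]
tool_rot: [0.728, 0.686, 0.0, -0.0]
ft_force: [1.2, 0.6, -0.7]
grip_width: 0.0852
grasp_force: 0.0
```

```bash
python3 -c "
from h import *
go(.5503,.0236,.14,86.2)"
```

```text
t 1.0 pos [ 0.1633 -0.4723  0.2529] th 86.6 units [25.895 17.849  5.662] roll 0.007 F [ 1.2  0.6 -0.7] w 0.0852
```

Emit:
apply_moves(
  commands=[
    [1,0.7,0,0.007],
    [1,0.7,0,0],
    [1,0.7,0,0],
    [1,0.7,0,0],
    [1,0.7,0,0],
  ],
)

```text
clock: 1.4
eef_pos: [0.2406, -0.3767, 0.253]
tool_rot: [0.732, 0.681, 0.0, -0.0]
ft_force: [0.4, -0.2, 0.4]
grip_width: 0.0857
grasp_force: 0.0
```

Emit:
apply_moves(
  commands=[
    [1,0.7,0,0],
    [1,0.7,0,0],
    [1,0.7,0,0],
    [1,0.7,0,0],
    [1,0.7,0,0],
  ],
)

```text
clock: 1.82
eef_pos: [0.3177, -0.2819, 0.2531]
tool_rot: [0.732, 0.681, 0.0, -0.0]
ft_force: [-0.1, 0.3, 0.9]
grip_width: 0.0854
grasp_force: 0.0
```

Emit:
apply_moves(
  commands=[
    [1,0.7,0,0],
    [1,0.7,0,0],
    [1,0.7,0,0],
    [1,0.7,0,0],
    [1,0.7,0,0],
  ],
)

```text
clock: 2.23
eef_pos: [0.3948, -0.1873, 0.2531]
tool_rot: [0.732, 0.681, -0.0, -0.0]
ft_force: [0.8, -0.4, 0.4]
grip_width: 0.0854
grasp_force: 0.0
```

Emit:
apply_moves(
  commands=[
    [1,0.7,0,0],
    [1,0.7,0,0],
    [1,0.7,0,0],
    [1,0.7,0,0],
    [1,0.7,0,0],
  ],
)

```text
clock: 2.65
eef_pos: [0.4718, -0.0927, 0.253]
tool_rot: [0.732, 0.681, -0.0, -0.0]
ft_force: [0.8, -1.5, 0.5]
grip_width: 0.0854
grasp_force: 0.0
```

Emit:
apply_moves(
  commands=[
    [1,0.7,0,0],
    [1,0.7,0,0],
    [1,0.7,0,0],
    [1,0.7,0,0],
    [0.5,0.4,0,0],
  ],
)

```text
clock: 3.07
eef_pos: [0.5429, -0.0066, 0.2527]
tool_rot: [0.732, 0.682, 0.0, -0.0]
ft_force: [0.2, -0.7, -0.3]
grip_width: 0.0857
grasp_force: 0.0
```

```bash
python3 -c "
from h import *
go(.5503,.0236,.068,86.2)"
```

```text
t 3.1 pos [ 0.5429 -0.0066  0.2527] th 85.97 units [1.526 0.268 9.235] roll -0.004 F [ 0.2 -0.7 -0.3] w 0.0857
```

Emit:
apply_moves(
  commands=[
    [0.5,0.09,1,0],
    [0.5,0.09,1,0],
    [0.5,0.09,1,0],
    [0,0,1,0],
    [0,0,1,0],
  ],
)

```text
clock: 3.48
eef_pos: [0.5491, 0.0211, 0.1521]
tool_rot: [0.732, 0.681, -0.0, -0.0]
ft_force: [0.6, 0.2, 0.0]
grip_width: 0.0855
grasp_force: 0.0
```

Emit:
apply_moves(
  commands=[
    [0,0,0,0],
    [0,0,1,0],
    [0,0,0.7,0],
    [0,0,0,0],
    [0,0,0,0],
  ],
)

```text
clock: 3.9
eef_pos: [0.549, 0.0205, 0.1196]
tool_rot: [0.732, 0.681, -0.0, -0.0]
ft_force: [0.3, -0.7, 0.4]
grip_width: 0.0852
grasp_force: 0.0
```

Run:
```python
from h import *
go(.5503,.0236,.068,86.2)
c=bot.camera("side"); i=c["image"]
x,y=pr(c,[.55,.02,.08]).astype(int);print(x,y)
cv2.imwrite("pics/g1.png",cv2.resize(i[y-70:y+70,x-80:x+80],None,fx=4,fy=4,interpolation=cv2.INTER_CUBIC))
```

```text
t 3.9 pos [0.549  0.0205 0.1196] th 85.82 units [0.159 0.056 2.58 ] roll -0.006 F [ 0.3 -0.7  0.4] w 0.0852
275 196
```

View pics/g1.png

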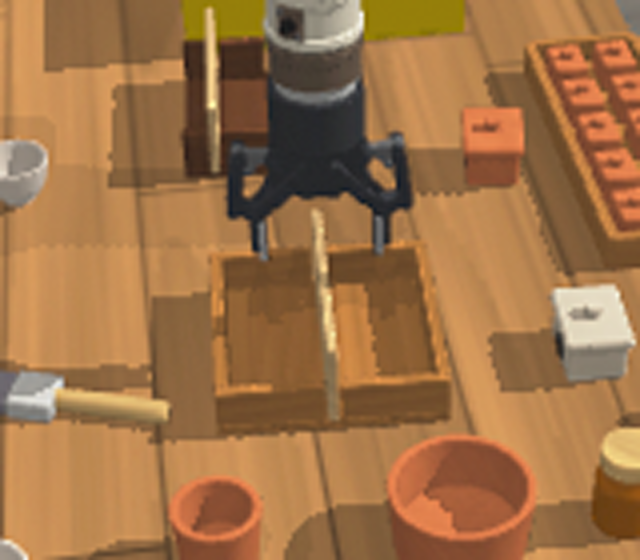

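The fingers, at crop (262,240) and (380,235), straddle the divider, whose top runs from (318,215) to (333,400). I descend and grip.

Emit:
apply_moves(
  commands=[
    [0.16,0.06,0.8,0],
    [0,0,0.8,0],
    [0,0,0.6,0],
    [0,0,0.38,0],
    [0,0,0,0],
  ],
)

```text
clock: 4.37
eef_pos: [0.5504, 0.0239, 0.0674]
tool_rot: [0.732, 0.681, -0.0, -0.0]
ft_force: [-1.3, -0.1, -0.1]
grip_width: 0.0855
grasp_force: 0.0
```

Emit:
apply_moves(
  commands=[
    [0,0,0,0],
    [0,0,0,0],
    [0,0,0,0],
    [0,0,0,0],
    [0,0,0,0],
  ],
  claw=1,
)

```text
clock: 4.78
eef_pos: [0.5512, 0.024, 0.0684]
tool_rot: [0.732, 0.681, 0.0, 0.0]
ft_force: [-0.9, 0.3, -0.2]
grip_width: 0.0255
grasp_force: 0.0
```

Emit:
apply_moves(
  commands=[
    [0,0,0,0],
    [0,0,0,0],
    [0,0,0,0],
    [0,0,0,0],
    [0,0,0,0],
  ],
)

```text
clock: 5.2
eef_pos: [0.5511, 0.024, 0.0681]
tool_rot: [0.732, 0.681, 0.0, 0.0]
ft_force: [0.7, 0.2, 4.2]
grip_width: 0.0069
grasp_force: 59.0
```

Emit:
apply_moves(
  commands=[
    [0,0,-0.3,0],
    [0,0,-0.6,0],
    [0,0,-0.8,0],
    [0,0,-0.8,0],
    [0,0,-0.8,0],
  ],
)

```text
clock: 5.62
eef_pos: [0.5501, 0.024, 0.134]
tool_rot: [0.732, 0.681, -0.001, -0.001]
ft_force: [-0.1, 0.4, -0.2]
grip_width: 0.0077
grasp_force: 58.6
```

Emit:
apply_moves(
  commands=[
    [0,0,-0.8,0],
    [0,0,-0.6,0],
    [0,0,-0.3,0],
    [0,0,0,0],
    [0,0,0,0],
  ],
)

```text
clock: 6.03
eef_pos: [0.5505, 0.024, 0.1674]
tool_rot: [0.732, 0.681, -0.0, -0.0]
ft_force: [0.1, -0.7, -0.6]
grip_width: 0.0076
grasp_force: 58.6
```

Run:
```python
from h import *
go(.543,.385,.168,86)
```

```text
t 6.0 pos [0.5505 0.024  0.1674] th 85.85 units [17.977 -1.684 -0.03 ] roll -0.003 F [ 0.1 -0.7 -0.6] w 0.0076
```

Emit:
apply_moves(
  commands=[
    [0.5,-0.08,0,0],
    [1,-0.08,0,0],
    [1,-0.08,0,0],
    [1,-0.09,0,0],
    [1,-0.09,0,0],
  ],
)

```text
clock: 6.45
eef_pos: [0.5479, 0.1157, 0.1663]
tool_rot: [0.732, 0.681, -0.001, -0.001]
ft_force: [0.5, 0.3, -0.7]
grip_width: 0.007
grasp_force: 58.6
```

Emit:
apply_moves(
  commands=[
    [1,-0.09,0,0],
    [1,-0.09,0,0],
    [1,-0.09,0,0],
    [1,-0.09,0,0],
    [1,-0.09,0,0],
  ],
)

```text
clock: 6.87
eef_pos: [0.546, 0.2162, 0.1662]
tool_rot: [0.732, 0.681, -0.001, -0.001]
ft_force: [-0.2, -0.2, -0.0]
grip_width: 0.0075
grasp_force: 58.6
```

Emit:
apply_moves(
  commands=[
    [1,-0.09,0,0],
    [1,-0.09,0,0],
    [1,-0.09,0,0],
    [1,-0.09,0,0],
    [1,-0.09,0,0],
  ],
)

```text
clock: 7.28
eef_pos: [0.5442, 0.3165, 0.166]
tool_rot: [0.732, 0.681, -0.001, -0.0]
ft_force: [0.6, -0.1, -1.2]
grip_width: 0.0075
grasp_force: 58.6
```

Emit:
apply_moves(
  commands=[
    [1,-0.09,0,0],
    [1,-0.09,0,0],
    [1,-0.09,0,0],
    [0.5,-0.09,0,0],
    [0,0,0,0],
  ],
)

```text
clock: 7.7
eef_pos: [0.5418, 0.3879, 0.166]
tool_rot: [0.731, 0.682, -0.001, -0.0]
ft_force: [0.2, 0.3, -0.7]
grip_width: 0.0072
grasp_force: 58.6
```

Run:
```python
from h import *
go(.543,.385,.168,86)
c=bot.camera("top"); i=c["image"]
x,y=pr(c,[.52,.39,.08]).astype(int);print("top",x,y)
x0,y0=max(x-65,0),y-55
a=cv2.resize(i[y0:y0+100,x0:x0+130],None,fx=6,fy=6,interpolation=cv2.INTER_CUBIC);print(x0,y0)
cv2.imwrite("pics/r1.png",a)
```

```text
t 7.7 pos [0.5418 0.3879 0.166 ] th 86.04 units [-0.139  0.069 -0.101] roll 0.001 F [ 0.2  0.3 -0.7] w 0.0072
top 90 224
25 169
```

View pics/r1.png

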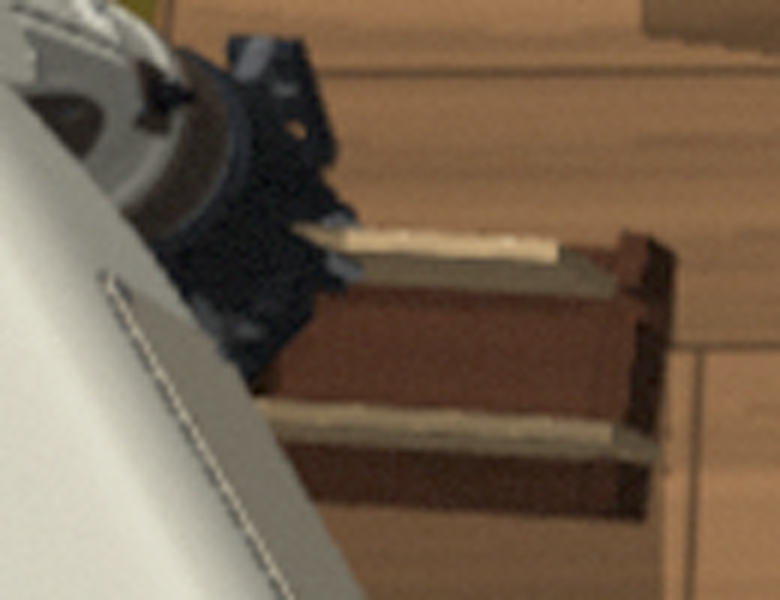

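The held divider's top runs from crop (350,238) to its right end at (558,250). The spare's top runs from (262,408) to its right end at (613,432). I compare the two lines; they should be 60 mm apart with matching ends.

```bash
python3 - <<'E'
from h import *
c=bot.camera("top")
f=lambda x,y,z:bp(c,25+(x+.5)/6-.5,169+(y+.5)/6-.5,z)
zt=bot.get_obs()["eef_pos"][2]+.015
P=dict(hl=f(350,238,zt),hr=f(558,250,zt),sl=f(262,408,.083),sr=f(613,432,.083))
for k in P:print(k,P[k].round(4))
d=P['hr']-P['hl'];print("yaw h",np.degrees(np.arctan2(-d[0],-d[1])));d=P['sr']-P['sl'];print("yaw s",np.degrees(np.arctan2(-d[0],-d[1])))
d=-d/np.linalg.norm(d);n=np.array([d[1],-d[0],0]);
for k in('hl','hr'):print(k,"perp",(P[k]-P['sr'])@n)
print("along",(P['hr']-P['sr'])@d)
E
python3 - <<'E'
import cv2
i=cv2.imread("pics/top0.png")
cv2.imwrite("pics/r0.png",cv2.resize(i[195:260,45:145],None,fx=8,fy=8,interpolation=cv2.INTER_CUBIC))
E
```

```text
hl [0.5402 0.3705 0.1816]
hr [0.535  0.2927 0.1816]
sl [0.4904 0.4403 0.083 ]
sr [0.4792 0.2978 0.083 ]
yaw h 3.8019159936673894
yaw s 4.465193365275238
hl perp 0.05513549301603035
hr perp 0.05603899394555482
along -0.0007487030429428269
```

View pics/r0.png

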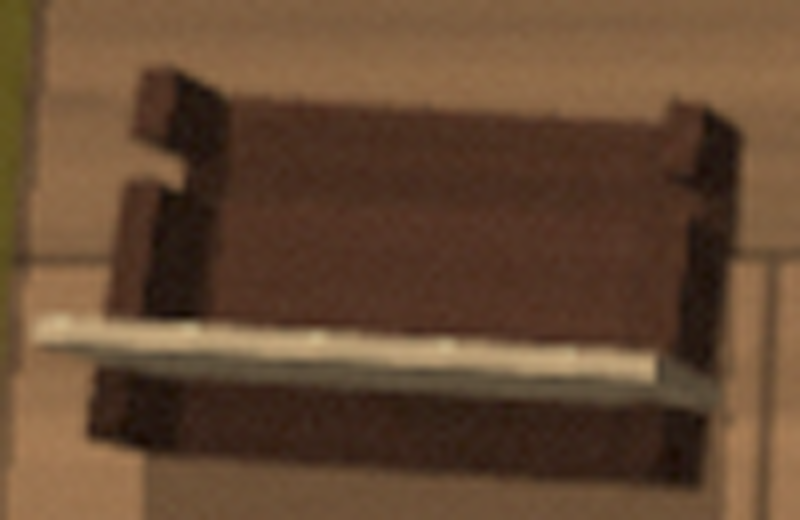

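Run:
```python
from h import *
c=bot.camera("top")
f=lambda x,y,z:bp(c,45+(x+.5)/8-.5,195+(y+.5)/8-.5,z)
np.set_printoptions(precision=4,suppress=True)
P=dict(sl=f(38,331,.083),sr=f(658,366,.083))
P.update(nl1=f(150,140,.05),nl2=f(142,183,.05),nr1=f(685,178,.05),cTL=f(145,67,.05),cTR=f(706,100,.05),cBL=f(90,435,.05),cBR=f(672,484,.05))
d=P['sl']-P['sr'];L=np.linalg.norm(d);d/=L;n=np.array([d[1],-d[0],0])
print("len",L,"yaw",np.degrees(np.arctan2(-d[0],d[1])))
m=(P['sl']+P['sr'])/2;print("mid",m,"free",m+.06*n)
for k in P:print(k,P[k],"perp",(P[k]-m)@n,"along",(P[k]-m)@d)
```

```text
len 0.1889302440067302 yaw -3.7796567921856945
mid [0.4861 0.3919 0.083 ] free [0.546 0.388 0.083]
sl [0.4924 0.4862 0.083 ] perp -3.36964095795202e-19 along 0.0944651220033651
sr [0.4799 0.2977 0.083 ] perp 3.36964095795202e-19 along -0.0944651220033651
nl1 [0.5583 0.4715 0.05  ] perp 0.06674345907088218 along 0.08413285648060877
nl2 [0.5444 0.4729 0.05  ] perp 0.05277771165172583 along 0.08464331475669862
nr1 [0.5447 0.3019 0.05  ] perp 0.06435100026604663 along -0.08593286118786944
cTL [0.5821 0.4749 0.05  ] perp 0.0902610975058141 along 0.08912014036749413
cTR [0.57   0.2965 0.05  ] perp 0.09000700150732313 along -0.08967282472793134
cBL [0.4642 0.4827 0.05  ] perp -0.027825137852144938 along 0.08916676146314656
cBR [0.4471 0.3012 0.05  ] perp -0.03293177198434444 along -0.09311059000928168
```

The spare's length comes out at 189 mm, and both the notch and the rack corners sit 60 and 90 mm from it. That puts the free slot at (0.546, 0.388) with yaw -3.8°.

```bash
python3 -c "
from h import *
go(.546,.388,.068,86.2)"
```

```text
t 7.8 pos [0.5429 0.3846 0.167 ] th 85.83 units [0.186 0.149 4.948] roll -0.006 F [-0.3  0.3 -1.1] w 0.0075
```

Emit:
apply_moves(
  commands=[
    [0.18,0.15,0,-0.006],
    [0,0,0.6,0],
    [0,0,0.8,0],
    [0,0,0.6,0],
    [0,0,0,0],
  ],
)

```text
clock: 8.27
eef_pos: [0.5456, 0.3867, 0.1247]
tool_rot: [0.731, 0.683, -0.003, -0.0]
ft_force: [-0.1, 0.2, -1.9]
grip_width: 0.0073
grasp_force: 58.6
```

```bash
python3 -c "
from h import *
go(.546,.388,.068,86.2)"
```

```text
t 8.3 pos [0.5456 0.3867 0.1247] th 86.12 units [0.078 0.027 2.836] roll -0.001 F [-0.1  0.2 -1.9] w 0.0073
```

Emit:
apply_moves(
  commands=[
    [0.06,0.02,0.3,0],
    [0,0,0.3,0],
    [0,0,0.3,0],
    [0,0,0.2,0],
    [0,0,0,0],
  ],
)

```text
clock: 8.68
eef_pos: [0.5466, 0.3896, 0.1047]
tool_rot: [0.73, 0.683, -0.001, -0.0]
ft_force: [-1.1, 0.3, -1.2]
grip_width: 0.0071
grasp_force: 58.6
```

Emit:
apply_moves(
  commands=[
    [0,0,0.3,0],
    [0,0,0.3,0],
    [0,0,0.3,0],
    [0,0,0.2,0],
    [0,0,0,0],
  ],
)

```text
clock: 9.1
eef_pos: [0.5462, 0.3895, 0.0821]
tool_rot: [0.73, 0.683, -0.001, -0.0]
ft_force: [-0.3, -0.0, -0.5]
grip_width: 0.0075
grasp_force: 58.6
```

Run:
```python
from h import *
go(.546,.388,.068,86.2)
```

```text
t 9.1 pos [0.5462 0.3895 0.0821] th 86.21 units [-0.074 -0.006  0.703] roll 0.0 F [-0.3 -0.  -0.5] w 0.0075
```

Emit:
apply_moves(
  commands=[
    [-0.06,0,0.2,0],
    [0,0,0.2,0],
    [0,0,0.2,0],
    [0,0,0.05,0],
    [0,0,0,0],
  ],
)

```text
clock: 9.52
eef_pos: [0.5467, 0.3886, 0.0701]
tool_rot: [0.73, 0.683, -0.0, -0.0]
ft_force: [-0.1, -0.0, -0.8]
grip_width: 0.0075
grasp_force: 58.6
```

Run:
```python
from h import *
go(.546,.388,.068,86.2)
```

```text
t 9.5 pos [0.5467 0.3886 0.0701] th 86.2 units [-0.032 -0.033  0.106] roll 0.0 F [-0.1 -0.  -0.8] w 0.0075
```

Emit:
apply_moves(
  commands=[
    [0,0,0.05,0],
    [0,0,0.05,0],
    [0,0,0.04,0],
    [0,0,0.04,0],
    [0,0,0,0],
  ],
)

```text
clock: 9.93
eef_pos: [0.5472, 0.389, 0.0682]
tool_rot: [0.73, 0.683, 0.001, 0.0]
ft_force: [-0.8, -1.4, 4.7]
grip_width: 0.0071
grasp_force: 59.3
```

Contact shows 4.7 N, so I open partly because the spare is close, and then rise.

Emit:
apply_moves(
  commands=[
    [0,0,0,0],
    [0,0,0,0],
    [0,0,0,0],
    [0,0,0,0],
    [0,0,0,0],
  ],
  claw=0.65,
)

```text
clock: 10.35
eef_pos: [0.5469, 0.3888, 0.0668]
tool_rot: [0.73, 0.683, -0.0, -0.0]
ft_force: [-0.1, 0.4, 0.4]
grip_width: 0.0301
grasp_force: 0.0
```

Emit:
apply_moves(
  commands=[
    [0,0,-0.2,0],
    [0,0,-0.5,0],
    [0,0,-1,0],
    [0,0,-1,0],
    [0,0,-1,0],
  ],
)

```text
clock: 10.77
eef_pos: [0.547, 0.3889, 0.1427]
tool_rot: [0.73, 0.683, 0.0, 0.0]
ft_force: [0.4, 0.0, 0.2]
grip_width: 0.0302
grasp_force: 0.0
```

Emit:
apply_moves(
  commands=[
    [0,0,-1,0],
    [0,0,-1,0],
    [0,0,-1,0],
    [0,0,-1,0],
    [0,0,0,0],
  ],
)

```text
clock: 11.18
eef_pos: [0.5489, 0.3901, 0.2278]
tool_rot: [0.73, 0.683, 0.005, 0.001]
ft_force: [0.4, 0.0, 1.8]
grip_width: 0.03
grasp_force: 0.0
```

Run:
```python
from h import *
go(.489,-.371,.21,113.6)
```

```text
t 11.2 pos [0.5489 0.3901 0.2278] th 86.21 units [-38.176  -0.474   0.641] roll -0.457 F [0.4 0.  1.8] w 0.03
```

Emit:
apply_moves(
  commands=[
    [-0.5,0,0,0],
    [-1,0,0,0],
    [-1,0,0,0],
    [-1,0,0,0],
    [-1,0,0,0],
  ],
)

```text
clock: 11.6
eef_pos: [0.5399, 0.2971, 0.2195]
tool_rot: [0.73, 0.683, -0.002, -0.0]
ft_force: [-0.0, -1.0, 0.2]
grip_width: 0.0297
grasp_force: 0.0
```

Emit:
apply_moves(
  commands=[
    [-1,0,0,0],
    [-1,0,0,0],
    [-1,0,0,0],
    [-1,0,0,0],
    [-1,0,0,0],
  ],
)

```text
clock: 12.02
eef_pos: [0.5331, 0.1972, 0.2197]
tool_rot: [0.73, 0.683, -0.001, -0.0]
ft_force: [0.0, -0.5, 0.4]
grip_width: 0.0298
grasp_force: 0.0
```

Emit:
apply_moves(
  commands=[
    [-1,0,0,0],
    [-1,0,0,0],
    [-1,0,0,0],
    [-1,0,0,0],
    [-1,0,0,0],
  ],
)

```text
clock: 12.43
eef_pos: [0.5262, 0.0977, 0.2197]
tool_rot: [0.73, 0.683, -0.001, -0.001]
ft_force: [-0.3, 0.5, -1.1]
grip_width: 0.0298
grasp_force: 0.0
```

Emit:
apply_moves(
  commands=[
    [-1,0,0,0],
    [-1,0,0,0],
    [-1,0,0,0],
    [-1,0,0,0],
    [-1,0,0,0],
  ],
)

```text
clock: 12.85
eef_pos: [0.5195, -0.0018, 0.2198]
tool_rot: [0.73, 0.683, -0.001, -0.001]
ft_force: [0.6, -0.8, -0.1]
grip_width: 0.0296
grasp_force: 0.0
```

Run:
```python
from h import *
go(.489,-.371,.21,24)
c=bot.camera("top"); cv2.imwrite("pics/t2.png",c["image"])
```

```text
t 12.8 pos [ 0.5195 -0.0018  0.2198] th 86.18 units [-18.519  -0.294   0.498] roll 1.036 F [ 0.6 -0.8 -0.1] w 0.0296
```

View pics/t2.png

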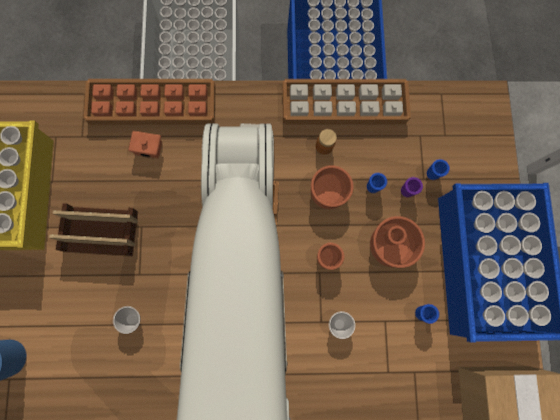

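The divider stands in the free slot at (93,213), parallel to the spare, and the pots have not moved. Next is pot5.

Emit:
apply_moves(
  commands=[
    [-1,0,0,0],
    [-1,0,0,0],
    [-1,0,0,0],
    [-1,0,0,0],
    [-1,0,0,0],
  ],
  claw=0.28,
)

```text
clock: 13.32
eef_pos: [0.513, -0.1012, 0.2198]
tool_rot: [0.73, 0.683, -0.001, -0.001]
ft_force: [1.2, 0.8, 0.2]
grip_width: 0.0618
grasp_force: 0.0
```

Emit:
apply_moves(
  commands=[
    [-1,0,0,0],
    [-1,0,0,0],
    [-1,0,0,0],
    [-1,0,0,0],
    [-1,0,0,0],
  ],
)

```text
clock: 13.73
eef_pos: [0.5064, -0.2007, 0.2198]
tool_rot: [0.73, 0.683, -0.001, -0.001]
ft_force: [0.2, 0.6, 0.5]
grip_width: 0.0613
grasp_force: 0.0
```

Emit:
apply_moves(
  commands=[
    [-1,0,0,0],
    [-1,0,0,0],
    [-1,0,0,0],
    [-1,0,0,0],
    [-1,0,0,0],
  ],
)

```text
clock: 14.15
eef_pos: [0.4998, -0.3004, 0.2197]
tool_rot: [0.73, 0.683, -0.0, -0.001]
ft_force: [0.4, 0.6, -0.2]
grip_width: 0.0614
grasp_force: 0.0
```

Emit:
apply_moves(
  commands=[
    [-1,-0.1,0,0],
    [-1,-0.1,0,0],
    [-1,-0.1,0,0],
    [-0.5,0,0,0],
    [0,0,0,0],
  ],
)

```text
clock: 14.57
eef_pos: [0.4893, -0.3708, 0.2198]
tool_rot: [0.731, 0.682, -0.0, -0.001]
ft_force: [0.1, 0.9, -0.1]
grip_width: 0.0614
grasp_force: 0.0
```

Emit:
apply_moves(
  commands=[
    [0,0,0,0.104],
    [0,0,0,0.104],
    [0,0,0,0.104],
    [0,0,0,0.104],
    [0,0,0,0.104],
  ],
)

```text
clock: 14.98
eef_pos: [0.4906, -0.3676, 0.2206]
tool_rot: [0.888, 0.46, -0.0, -0.001]
ft_force: [-0.2, 0.0, 0.4]
grip_width: 0.0616
grasp_force: 0.0
```

Emit:
apply_moves(
  commands=[
    [0,0,0,0.104],
    [0,0,0,0.104],
    [0,0,0,0.104],
    [0,0,0,0.104],
    [0,0,0,0.104],
  ],
)

```text
clock: 15.4
eef_pos: [0.4906, -0.3675, 0.2206]
tool_rot: [0.979, 0.204, -0.0, -0.001]
ft_force: [-0.3, -0.1, 0.1]
grip_width: 0.0614
grasp_force: 0.0
```

Run:
```python
from h import *
go(.489,-.371,.082,24)
```

```text
t 15.4 pos [ 0.4906 -0.3675  0.2206] th 23.57 units [-0.143  0.138  6.932] roll -0.007 F [-0.3 -0.1  0.1] w 0.0614
```

Emit:
apply_moves(
  commands=[
    [-0.14,0.14,1,0],
    [0,0,1,0],
    [0,0,1,0],
    [0,0,1,0],
    [0,0,1,0],
  ],
)

```text
clock: 15.82
eef_pos: [0.4891, -0.3711, 0.1199]
tool_rot: [0.978, 0.207, -0.0, -0.001]
ft_force: [1.1, -0.9, 0.9]
grip_width: 0.0618
grasp_force: 0.0
```

Emit:
apply_moves(
  commands=[
    [0,0,0.6,0],
    [0,0,0.5,0],
    [0,0,0.4,0],
    [0,0,0.4,0],
    [0,0,0,0],
  ],
)

```text
clock: 16.23
eef_pos: [0.4887, -0.3719, 0.0816]
tool_rot: [0.978, 0.206, -0.001, -0.001]
ft_force: [0.1, -0.2, -0.1]
grip_width: 0.0616
grasp_force: 0.0
```

Run:
```python
from h import *
go(.489,-.371,.082,24)
c=bot.camera("side"); i=c["image"]
x,y=pr(c,[.48,-.37,.08]).astype(int)
a=cv2.resize(i[y-60:y+60,x-65:x+65],None,fx=5,fy=5,interpolation=cv2.INTER_CUBIC)
cv2.imwrite("pics/p5.png",a)
```

```text
t 16.2 pos [ 0.4887 -0.3719  0.0816] th 23.83 units [ 0.031 -0.034 -0.019] roll -0.003 F [ 0.1 -0.2 -0.1] w 0.0616
```

View pics/p5.png

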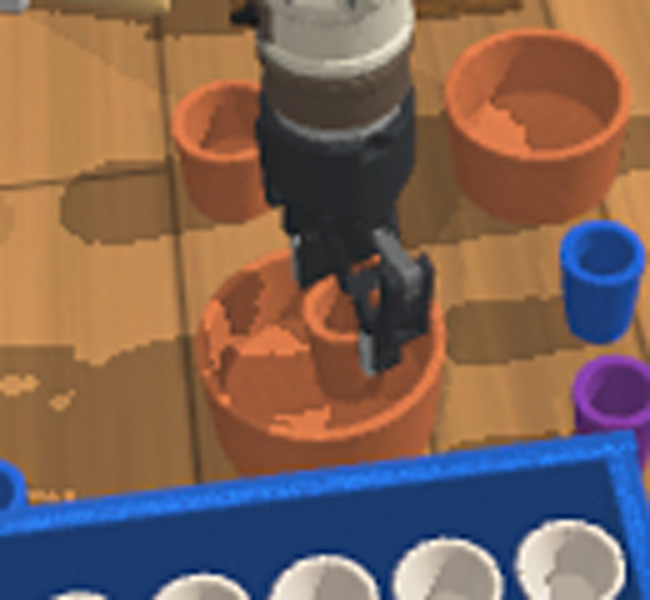

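The fingers straddle the terracotta pot5. Its rim is at crop (345,310), and the near fingertip at (375,370) is well below it. I close.

Emit:
apply_moves(
  commands=[
    [0,0,0,0],
    [0,0,0,0],
    [0,0,0,0],
    [0,0,0,0],
    [0,0,0,0],
  ],
  claw=1,
)

```text
clock: 16.7
eef_pos: [0.49, -0.3733, 0.0844]
tool_rot: [0.978, 0.206, 0.001, 0.001]
ft_force: [-0.2, 0.3, 6.4]
grip_width: 0.045
grasp_force: 61.6
```

Emit:
apply_moves(
  commands=[
    [0,0,0,0],
    [0,0,-0.2,0],
    [0,0,-0.4,0],
    [0,0,-0.8,0],
    [0,0,-1,0],
  ],
)

```text
clock: 17.12
eef_pos: [0.488, -0.372, 0.13]
tool_rot: [0.979, 0.206, -0.002, -0.002]
ft_force: [0.7, 0.0, -0.9]
grip_width: 0.0449
grasp_force: 61.3
```

Emit:
apply_moves(
  commands=[
    [0,0,-1,0],
    [0,0,-1,0],
    [0,0,-0.6,0],
    [0,0,0,0],
    [0,0,0,0],
  ],
)

```text
clock: 17.53
eef_pos: [0.4895, -0.373, 0.1837]
tool_rot: [0.978, 0.206, 0.0, 0.001]
ft_force: [-0.8, 0.1, -1.1]
grip_width: 0.0448
grasp_force: 61.3
```

Run:
```python
from h import *
go(.35,-.33,.14,24)
```

```text
t 17.5 pos [ 0.4895 -0.373   0.1837] th 23.8 units [-5.515 -4.788  2.178] roll -0.003 F [-0.8  0.1 -1.1] w 0.0448
```

Emit:
apply_moves(
  commands=[
    [-0.5,-0.4,0,0],
    [-1,-0.9,0,0],
    [-1,-0.9,0,0],
    [-1,-0.9,0,0],
    [-1,-0.8,0,0],
  ],
)

```text
clock: 17.95
eef_pos: [0.3732, -0.3362, 0.1811]
tool_rot: [0.978, 0.206, -0.001, -0.002]
ft_force: [-0.3, -0.6, -0.5]
grip_width: 0.0448
grasp_force: 61.4
```

Emit:
apply_moves(
  commands=[
    [-0.7,-0.6,0.5,0],
    [-0.3,-0.3,1,0],
    [0,0,1,0],
    [0,0,1,0],
    [0,0,0.8,0],
  ],
)

```text
clock: 18.37
eef_pos: [0.3482, -0.3281, 0.0945]
tool_rot: [0.979, 0.206, -0.001, -0.002]
ft_force: [0.0, 0.7, -0.4]
grip_width: 0.0452
grasp_force: 61.4
```

Emit:
apply_moves(
  commands=[
    [0,0,0.5,0],
    [0,0,0.4,0],
    [0,0,0.2,0],
    [0,0,0.1,0],
    [0,0,0,0],
  ],
)

```text
clock: 18.78
eef_pos: [0.3497, -0.3292, 0.0727]
tool_rot: [0.978, 0.206, -0.0, -0.0]
ft_force: [-0.0, 0.6, 0.2]
grip_width: 0.0447
grasp_force: 61.4
```

Run:
```python
from h import *
go(.35,-.33,.0616,24)
```

```text
t 18.8 pos [ 0.3497 -0.3292  0.0727] th 23.81 units [-0.004  0.043  0.555] roll -0.003 F [-0.   0.6  0.2] w 0.0447
```

Emit:
apply_moves(
  commands=[
    [0,0,0.2,0],
    [0,0,0.1,0],
    [0,0,0.1,0],
    [0,0,0,0],
    [0,0,0,0],
  ],
)

```text
clock: 19.2
eef_pos: [0.3499, -0.3294, 0.0652]
tool_rot: [0.978, 0.206, 0.0, 0.0]
ft_force: [-0.6, -0.0, 0.2]
grip_width: 0.0449
grasp_force: 61.4
```

Emit:
apply_moves(
  commands=[
    [0,0,0.05,0],
    [0,0,0.05,0],
    [0,0,0.03,0],
    [0,0,0,0],
    [0,0,0,0],
  ],
)

```text
clock: 19.62
eef_pos: [0.3503, -0.3295, 0.0644]
tool_rot: [0.978, 0.206, 0.001, 0.001]
ft_force: [-2.4, 3.4, 12.6]
grip_width: 0.045
grasp_force: 62.5
```

Emit:
apply_moves(
  commands=[
    [0,0,-0.05,0],
    [0,0,0,0],
    [0,0,0,0],
    [0,0,0,0],
    [0,0,0,0],
  ],
  claw=0.25,
)

```text
clock: 20.03
eef_pos: [0.3498, -0.3293, 0.0633]
tool_rot: [0.978, 0.206, -0.0, -0.0]
ft_force: [-0.4, -0.4, -0.4]
grip_width: 0.0645
grasp_force: 0.0
```

Emit:
apply_moves(
  commands=[
    [0,0,-0.4,0],
    [0,0,-0.8,0],
    [0,0,-1,0],
    [0,0,-1,0],
    [0,0,-1,0],
  ],
)

```text
clock: 20.45
eef_pos: [0.3498, -0.3293, 0.1487]
tool_rot: [0.978, 0.206, -0.0, -0.0]
ft_force: [0.8, -0.6, 0.2]
grip_width: 0.064
grasp_force: 0.0
```

Emit:
apply_moves(
  commands=[
    [0,0,-1,0],
    [0,0,-1,0],
    [0,0,0,0],
    [0,0,0,0],
    [0,0,0,0],
  ],
)

```text
clock: 20.87
eef_pos: [0.3496, -0.3291, 0.1871]
tool_rot: [0.978, 0.206, -0.0, -0.0]
ft_force: [-0.7, 0.3, -1.0]
grip_width: 0.0643
grasp_force: 0.0
```

Run:
```python
from h import *
go(.473,-.378,.18,24)
c=bot.camera("top"); i=c["image"]
x,y=pr(c,[.45,-.29,.06]).astype(int);x0,y0=x-75,y-55;print(x0,y0)
a=cv2.resize(i[y0:y0+120,x0:x0+150],None,fx=5,fy=5,interpolation=cv2.INTER_CUBIC)
cv2.imwrite("pics/t3.png",a)
```

```text
t 20.9 pos [ 0.3496 -0.3291  0.1871] th 23.81 units [4.658 4.729 0.352] roll -0.003 F [-0.7  0.3 -1. ] w 0.0643
288 196
```

View pics/t3.png

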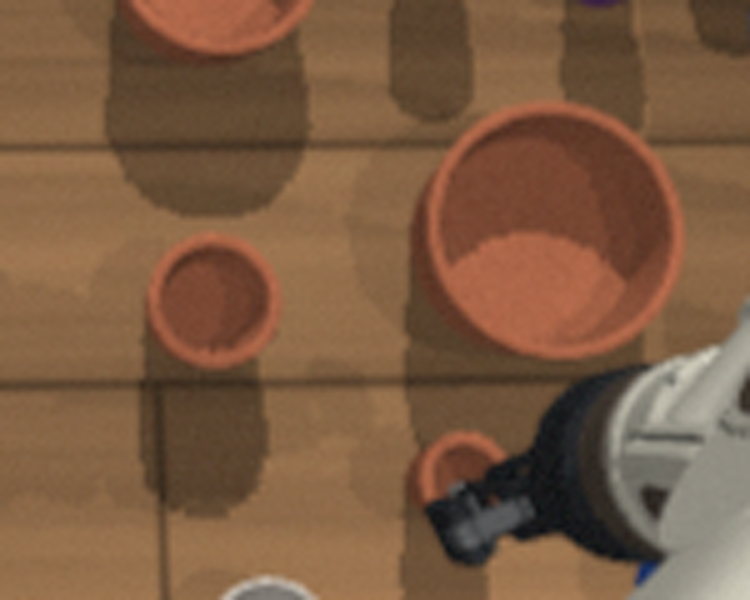

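Pot5 stands upright at (465,475), and the empty pot1 is unmoved with its centre at crop (556,231). Next I pinch pot1's near rim.

Emit:
apply_moves(
  commands=[
    [0,0,0,-0.11],
    [0,0,0,-0.11],
    [0,0,0,-0.11],
    [0,0,0,-0.11],
    [0,0,0,-0.11],
  ],
  claw=0.65,
)

```text
clock: 21.33
eef_pos: [0.3492, -0.3287, 0.186]
tool_rot: [0.878, 0.478, -0.001, -0.002]
ft_force: [0.6, 0.2, -0.7]
grip_width: 0.03
grasp_force: 0.0
```

Emit:
apply_moves(
  commands=[
    [0,0,0,-0.11],
    [0,0,0,-0.11],
    [0,0,0,-0.11],
    [0,0,0,-0.11],
    [0,0,0,-0.11],
  ],
)

```text
clock: 21.75
eef_pos: [0.3491, -0.3287, 0.186]
tool_rot: [0.706, 0.708, -0.0, -0.002]
ft_force: [-1.0, 0.6, 0.1]
grip_width: 0.0297
grasp_force: 0.0
```

Emit:
apply_moves(
  commands=[
    [-0.6,0.7,0,0],
    [-0.6,0.8,0,0],
    [-0.6,0.8,0,0],
    [-0.6,0.8,0,0],
    [0,0,0,0],
  ],
)

```text
clock: 22.17
eef_pos: [0.4137, -0.379, 0.1856]
tool_rot: [0.708, 0.706, 0.0, -0.0]
ft_force: [1.1, -0.7, -0.0]
grip_width: 0.0299
grasp_force: 0.0
```

Run:
```python
from h import *
go(.4115,-.378,.069,90)
```

```text
t 22.2 pos [ 0.4137 -0.379   0.1856] th 89.83 units [ 0.049 -0.112  5.832] roll -0.003 F [ 1.1 -0.7 -0. ] w 0.0299
```

Emit:
apply_moves(
  commands=[
    [0.05,-0.11,0.8,0],
    [0,0,1,0],
    [0,0,1,0],
    [0,0,1,0],
    [0,0,0.5,0],
  ],
)

```text
clock: 22.58
eef_pos: [0.4073, -0.3746, 0.0977]
tool_rot: [0.708, 0.706, -0.0, -0.003]
ft_force: [-0.3, 1.2, -0.6]
grip_width: 0.0296
grasp_force: 0.0
```

Emit:
apply_moves(
  commands=[
    [0,0,0.5,0],
    [0,0,0.5,0],
    [0,0,0.3,0],
    [0,0,0.2,0],
    [0,0,0,0],
  ],
)

```text
clock: 23.0
eef_pos: [0.4093, -0.3764, 0.071]
tool_rot: [0.708, 0.706, -0.0, -0.0]
ft_force: [-0.3, -0.4, 0.3]
grip_width: 0.03
grasp_force: 0.0
```

Run:
```python
from h import *
go(.4115,-.378,.069,90)
```

```text
t 23.0 pos [ 0.4093 -0.3764  0.071 ] th 89.81 units [-0.08   0.108  0.099] roll -0.003 F [-0.3 -0.4  0.3] w 0.03
```

Emit:
apply_moves(
  commands=[
    [-0.08,0.11,0.1,0],
    [0,0,0,0],
    [0,0,0,0],
    [0,0,0,0],
    [0,0,0,0],
  ],
)

```text
clock: 23.42
eef_pos: [0.4119, -0.3783, 0.0699]
tool_rot: [0.708, 0.706, 0.0, 0.0]
ft_force: [-0.6, 0.2, -1.2]
grip_width: 0.03
grasp_force: 0.0
```

Emit:
apply_moves(
  commands=[
    [0,0,0,0],
    [0,0,0,0],
    [0,0,0,0],
    [0,0,0,0],
    [0,0,0,0],
  ],
  claw=1,
)

```text
clock: 23.83
eef_pos: [0.4129, -0.3796, 0.0711]
tool_rot: [0.709, 0.706, 0.0, 0.002]
ft_force: [-0.8, -2.2, 5.2]
grip_width: 0.0063
grasp_force: 58.3
```

Run:
```python
from h import *
go(.4115,-.378,.069,90)
```

```text
t 23.8 pos [ 0.4129 -0.3796  0.0711] th 89.75 units [ 0.082 -0.072  0.104] roll -0.004 F [-0.8 -2.2  5.2] w 0.0063
```

Gripped at a width of 6–7 mm. I lift it a bit and look.

Emit:
apply_moves(
  commands=[
    [0,0,-0.1,0],
    [0,0,-0.2,0],
    [0,0,-0.4,0],
    [0,0,-0.3,0],
    [0,0,0,0],
  ],
)

```text
clock: 24.25
eef_pos: [0.4109, -0.3776, 0.0898]
tool_rot: [0.708, 0.706, -0.0, -0.001]
ft_force: [0.7, -0.8, -3.7]
grip_width: 0.0052
grasp_force: 58.5
```

Run:
```python
from h import *
go(.4115,-.378,.069,90)
c=bot.camera("side"); i=c["image"]
x,y=pr(c,[.46,-.378,.07]).astype(int)
a=cv2.resize(i[y-45:y+45,x-60:x+60],None,fx=6,fy=6,interpolation=cv2.INTER_CUBIC)
cv2.imwrite("pics/l1.png",a)
```

```text
t 24.2 pos [ 0.4109 -0.3776  0.0898] th 89.83 units [-0.021  0.032  1.04 ] roll -0.003 F [ 0.7 -0.8 -3.7] w 0.0052
```

View pics/l1.png

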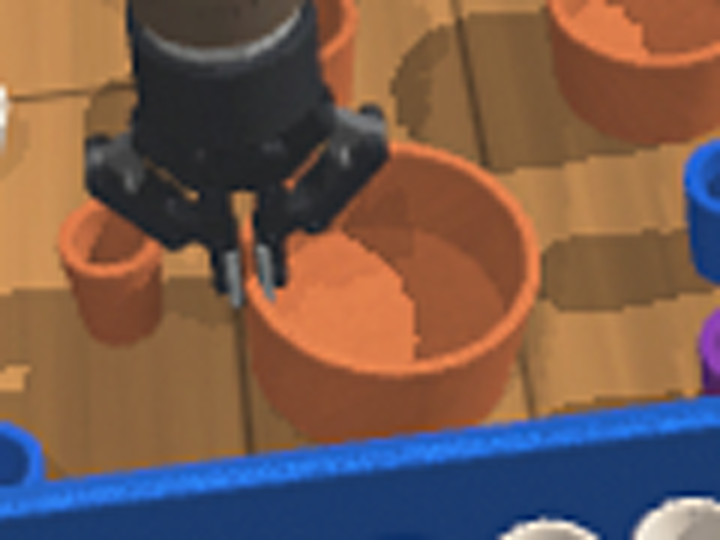

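In the side view the rim of the lifted pot1 goes from crop (247,290) to (540,260). That is the normal perspective slope, so it hangs about level. I carry on.

Emit:
apply_moves(
  commands=[
    [0,0,-0.3,0],
    [0,0,-0.6,0],
    [0,0,-0.8,0],
    [0,0,-0.8,0],
    [0,0,-0.8,0],
  ],
)

```text
clock: 24.72
eef_pos: [0.4109, -0.3775, 0.1554]
tool_rot: [0.708, 0.706, -0.0, -0.001]
ft_force: [0.4, -0.7, -4.5]
grip_width: 0.0054
grasp_force: 58.6
```

Emit:
apply_moves(
  commands=[
    [0,0,-0.6,0],
    [0,0,-0.3,0],
    [0,0,-0.1,0],
    [0,0,0,0],
    [0,0,0,0],
  ],
)

```text
clock: 25.13
eef_pos: [0.4111, -0.3777, 0.1745]
tool_rot: [0.708, 0.706, -0.0, -0.001]
ft_force: [-0.9, -0.1, -4.2]
grip_width: 0.0057
grasp_force: 58.5
```

Run:
```python
from h import *
go(.4875,.023,.17,90)
```

```text
t 25.1 pos [ 0.4111 -0.3777  0.1745] th 89.81 units [20.047  3.752  0.244] roll -0.003 F [-0.9 -0.1 -4.2] w 0.0057
```

Emit:
apply_moves(
  commands=[
    [0.3,0.05,0,0],
    [0.6,0.1,0,0],
    [0.85,0.16,0,0],
    [0.85,0.16,0,0],
    [0.85,0.16,0,0],
  ],
)

```text
clock: 25.55
eef_pos: [0.4242, -0.3072, 0.1748]
tool_rot: [0.708, 0.706, 0.0, -0.001]
ft_force: [-0.4, -0.4, -3.9]
grip_width: 0.0053
grasp_force: 58.6
```

Emit:
apply_moves(
  commands=[
    [0.85,0.16,0,0],
    [0.85,0.16,0,0],
    [0.85,0.16,0,0],
    [0.85,0.16,0,0],
    [0.85,0.16,0,0],
  ],
)

```text
clock: 25.97
eef_pos: [0.4404, -0.2221, 0.175]
tool_rot: [0.708, 0.706, 0.0, -0.001]
ft_force: [-0.6, 0.5, -3.5]
grip_width: 0.0053
grasp_force: 58.6
```

Emit:
apply_moves(
  commands=[
    [0.85,0.16,0,0],
    [0.85,0.16,0,0],
    [0.85,0.16,0,0],
    [0.85,0.16,0,0],
    [0.85,0.16,0,0],
  ],
)

```text
clock: 26.38
eef_pos: [0.4564, -0.1372, 0.175]
tool_rot: [0.708, 0.706, -0.0, -0.001]
ft_force: [0.6, -0.7, -4.3]
grip_width: 0.0055
grasp_force: 58.6
```

Emit:
apply_moves(
  commands=[
    [0.85,0.16,0,0],
    [0.85,0.16,0,0],
    [0.85,0.16,0,0],
    [0.85,0.16,0,0],
    [0.85,0.16,0,0],
  ],
)

```text
clock: 26.8
eef_pos: [0.4725, -0.0524, 0.175]
tool_rot: [0.708, 0.706, -0.0, -0.001]
ft_force: [0.1, -0.5, -4.1]
grip_width: 0.0057
grasp_force: 58.6
```

Emit:
apply_moves(
  commands=[
    [0.85,0.16,0,0],
    [0.85,0.16,0,0],
    [0.85,0.16,0,0],
    [0.6,0.1,0,0],
    [0.3,0.05,0,0],
  ],
)

```text
clock: 27.22
eef_pos: [0.4857, 0.0167, 0.1752]
tool_rot: [0.707, 0.707, -0.0, -0.001]
ft_force: [0.5, -1.0, -4.2]
grip_width: 0.0055
grasp_force: 58.6
```

Run:
```python
from h import *
go(.4882,.023,.17,90)
```

```text
t 27.2 pos [0.4857 0.0167 0.1752] th 89.95 units [0.314 0.126 0.258] roll -0.001 F [ 0.5 -1.  -4.2] w 0.0055
```

Emit:
apply_moves(
  commands=[
    [0.31,0.13,0.3,0],
    [0,0,0.8,0],
    [0,0,0.8,0],
    [0,0,0.6,0],
    [0,0,0,0],
  ],
)

```text
clock: 27.63
eef_pos: [0.4863, 0.0204, 0.1224]
tool_rot: [0.709, 0.706, -0.002, -0.002]
ft_force: [-1.6, 0.2, -5.1]
grip_width: 0.0057
grasp_force: 58.7
```

Run:
```python
from h import *
go(.4882,.023,.09,90)
c=bot.camera("side"); d=bot.camera("top")
def cut(c):
    x,y=pr(c,[.54,.02,.07]).astype(int);print(x-60,y-45)
    return cv2.resize(c["image"][y-45:y+45,x-60:x+60],None,fx=5,fy=5,interpolation=cv2.INTER_CUBIC)[:, :]
a,b=cut(c),cut(d)
cv2.imwrite("pics/l2.png",cv2.resize(np.vstack([a,b]),None,fx=.66,fy=.66,interpolation=cv2.INTER_AREA))
```

```text
t 27.6 pos [0.4863 0.0204 0.1224] th 89.77 units [0.131 0.105 1.619] roll -0.004 F [-1.6  0.2 -5.1] w 0.0057
212 153
180 171
```

View pics/l2.png

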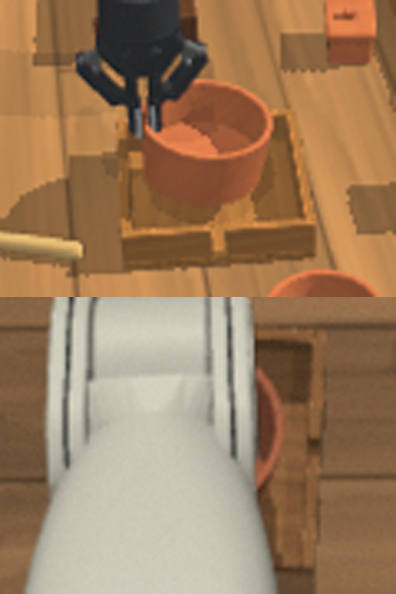

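Pot1 hangs level over the tray, with its side-view rim from (145,125) to (272,125) and room all round. I lower it.

Emit:
apply_moves(
  commands=[
    [0.1,0.1,0.5,0],
    [0,0,0.5,0],
    [0,0,0.4,0],
    [0,0,0.2,0],
    [0,0,0,0],
  ],
)

```text
clock: 28.15
eef_pos: [0.4897, 0.0227, 0.092]
tool_rot: [0.708, 0.706, -0.001, -0.001]
ft_force: [0.1, 0.4, -4.9]
grip_width: 0.0052
grasp_force: 58.7
```

Emit:
apply_moves(
  commands=[
    [0,0,0.1,0],
    [0,0,0.1,0],
    [0,0,0.1,0],
    [0,0,0,0],
    [0,0,0,0],
  ],
)

```text
clock: 28.57
eef_pos: [0.4914, 0.0228, 0.0882]
tool_rot: [0.708, 0.706, 0.001, 0.001]
ft_force: [-1.2, 0.5, -0.6]
grip_width: 0.0054
grasp_force: 59.4
```

Run:
```python
from h import *
go(.4882,.023,.078,90)
```

```text
t 28.6 pos [0.4914 0.0228 0.0882] th 89.81 units [ 0.01  -0.161  0.509] roll -0.003 F [-1.2  0.5 -0.6] w 0.0054
```

Emit:
apply_moves(
  commands=[
    [0,0,0.1,0],
    [0,0,0.1,0],
    [0,0,0.05,0],
    [0,0,0,0],
    [0,0,0,0],
  ],
)

```text
clock: 28.98
eef_pos: [0.4906, 0.0228, 0.0836]
tool_rot: [0.708, 0.706, 0.0, 0.0]
ft_force: [-7.0, 0.2, 8.7]
grip_width: 0.0059
grasp_force: 65.7
```

Emit:
apply_moves(
  commands=[
    [0,0,0.1,0],
    [0,0,0.1,0],
    [0,0,0,0],
    [0,0,0,0],
    [0,0,0,0],
  ],
)

```text
clock: 29.4
eef_pos: [0.491, 0.0228, 0.0802]
tool_rot: [0.708, 0.706, 0.001, 0.0]
ft_force: [-7.9, 0.4, 11.4]
grip_width: 0.0056
grasp_force: 74.6
```

Run:
```python
from h import *
go(.4882,.023,.078,90)
```

```text
t 29.4 pos [0.491  0.0228 0.0802] th 89.81 units [ 0.007 -0.142  0.109] roll -0.003 F [-7.9  0.4 11.4] w 0.0056
```

Emit:
apply_moves(
  commands=[
    [0,0,0.06,0],
    [0,0,0.05,0],
    [0,0,0,0],
    [0,0,0,0],
    [0,0,0,0],
  ],
)

```text
clock: 29.82
eef_pos: [0.4909, 0.0228, 0.0783]
tool_rot: [0.708, 0.706, 0.001, 0.0]
ft_force: [-9.3, -0.3, 13.9]
grip_width: 0.0054
grasp_force: 80.4
```

Emit:
apply_moves(
  commands=[
    [0,0,0,0],
    [0,0,0,0],
    [0,0,0,0],
    [0,0,0,0],
    [0,0,0,0],
  ],
  claw=0.88,
)

```text
clock: 30.23
eef_pos: [0.4911, 0.0227, 0.0761]
tool_rot: [0.708, 0.706, 0.0, 0.0]
ft_force: [0.7, -0.7, 0.7]
grip_width: 0.0102
grasp_force: 0.0
```

Emit:
apply_moves(
  commands=[
    [0,0,0,0],
    [0,0,0,0],
    [0,0,-0.3,0],
    [0,0,-0.6,0],
    [0,0,-1,0],
  ],
  claw=0.65,
)

```text
clock: 30.65
eef_pos: [0.4893, 0.0227, 0.1133]
tool_rot: [0.708, 0.706, -0.002, -0.001]
ft_force: [0.6, 0.7, -0.4]
grip_width: 0.03
grasp_force: 0.0
```

Emit:
apply_moves(
  commands=[
    [0,0,-1,0],
    [0,0,-1,0],
    [0,0,-1,0],
    [0,0,-0.5,0],
    [0,0,0,0],
  ],
)

```text
clock: 31.07
eef_pos: [0.4927, 0.0228, 0.1871]
tool_rot: [0.708, 0.706, 0.002, 0.002]
ft_force: [-0.6, -0.5, -0.4]
grip_width: 0.0299
grasp_force: 0.0
```

Run:
```python
from h import *
go(.5575,-.2146,.18,90)
```

```text
t 31.1 pos [0.4927 0.0228 0.1871] th 89.81 units [-11.861   3.279   0.369] roll -0.003 F [-0.6 -0.5 -0.4] w 0.0299
```

Emit:
apply_moves(
  commands=[
    [-1,0.3,0,0],
    [-1,0.3,0,0],
    [-1,0.3,0,0],
    [-1,0.3,0,0],
    [-1,0.3,0,0],
  ],
)

```text
clock: 31.48
eef_pos: [0.52, -0.0781, 0.1828]
tool_rot: [0.708, 0.706, -0.001, -0.001]
ft_force: [-0.1, -0.0, 0.5]
grip_width: 0.0299
grasp_force: 0.0
```

Emit:
apply_moves(
  commands=[
    [-1,0.3,0,0],
    [-1,0.3,0,0],
    [-1,0.3,0,0],
    [-1,0.3,0,0],
    [-1,0.3,0,0],
  ],
)

```text
clock: 31.9
eef_pos: [0.5497, -0.1782, 0.1826]
tool_rot: [0.708, 0.706, -0.001, -0.001]
ft_force: [-0.2, -0.4, -0.5]
grip_width: 0.0297
grasp_force: 0.0
```

Emit:
apply_moves(
  commands=[
    [-1,0.3,0,0],
    [-0.85,0.3,0,0],
    [0,0,0,0],
    [0,0,0,0],
    [0,0,0,0],
  ],
)

```text
clock: 32.32
eef_pos: [0.5613, -0.2138, 0.183]
tool_rot: [0.708, 0.706, -0.0, -0.001]
ft_force: [-0.5, 0.0, 0.2]
grip_width: 0.0298
grasp_force: 0.0
```

Run:
```python
from h import *
go(.568,-.2146,.073,90)
c=bot.camera("top")
i=c["image"][140:275,195:375]
cv2.imwrite("pics/t4.png",cv2.resize(i,None,fx=4.4,fy=4.4,interpolation=cv2.INTER_CUBIC))
```

```text
t 32.3 pos [ 0.5613 -0.2138  0.183 ] th 89.81 units [-0.046  0.348  5.501] roll -0.003 F [-0.5  0.   0.2] w 0.0298
```

View pics/t4.png

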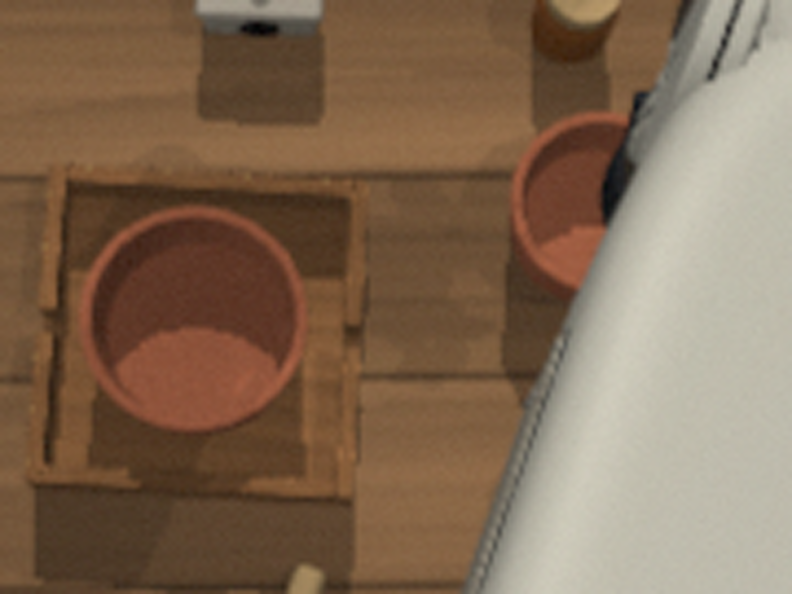

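Pot1 stands upright and level in the tray, with its rim centre at crop (194,319.5). Pot2's left edge at (512,200) and top edge at (575,113) match the earlier picture, so it has not moved.

Run:
```python
from h import *
c=bot.camera("top")
print("pot1",bp(c,195+194.5/4.4-.5,140+320/4.4-.5,.074).round(4))
go(.568,-.2146,.073,90)
```

```text
pot1 [0.5498 0.0246 0.074 ]
t 32.4 pos [ 0.5616 -0.2134  0.1838] th 89.87 units [-0.063  0.328  5.537] roll -0.002 F [-0.9  0.3  0.5] w 0.0299
```

Emit:
apply_moves(
  commands=[
    [-0.05,0.34,0.5,0],
    [0,0,1,0],
    [0,0,1,0],
    [0,0,1,0],
    [0,0,0.5,0],
  ],
)

```text
clock: 32.83
eef_pos: [0.5677, -0.2141, 0.1011]
tool_rot: [0.708, 0.706, -0.001, -0.002]
ft_force: [-0.6, -0.2, -0.8]
grip_width: 0.03
grasp_force: 0.0
```

Emit:
apply_moves(
  commands=[
    [0,0,0.5,0],
    [0,0,0.4,0],
    [0,0,0.2,0],
    [0,0,0,0],
    [0,0,0,0],
  ],
)

```text
clock: 33.25
eef_pos: [0.5693, -0.2156, 0.0828]
tool_rot: [0.708, 0.706, 0.0, 0.0]
ft_force: [0.9, -0.0, 0.3]
grip_width: 0.0299
grasp_force: 0.0
```

Run:
```python
from h import *
go(.568,-.2146,.073,90)
```

```text
t 33.2 pos [ 0.5693 -0.2156  0.0828] th 89.81 units [ 0.052 -0.067  0.491] roll -0.003 F [ 0.9 -0.   0.3] w 0.0299
```

Emit:
apply_moves(
  commands=[
    [0,-0.03,0.25,0],
    [0,0,0.2,0],
    [0,0,0,0],
    [0,0,0,0],
    [0,0,0,0],
  ],
)

```text
clock: 33.67
eef_pos: [0.5683, -0.2156, 0.0734]
tool_rot: [0.708, 0.706, 0.0, 0.0]
ft_force: [0.4, -0.1, -0.2]
grip_width: 0.0299
grasp_force: 0.0
```

Emit:
apply_moves(
  commands=[
    [0,0,0,0],
    [0,0,0,0],
    [0,0,0,0],
    [0,0,0,0],
    [0,0,0,0],
  ],
  claw=1,
)

```text
clock: 34.08
eef_pos: [0.569, -0.2159, 0.0741]
tool_rot: [0.708, 0.706, 0.0, 0.001]
ft_force: [0.1, -0.9, 3.4]
grip_width: 0.0056
grasp_force: 57.1
```

Emit:
apply_moves(
  commands=[
    [0,0,-0.1,0],
    [0,0,-0.2,0],
    [0,0,-0.4,0],
    [0,0,-0.3,0],
    [0,0,0,0],
  ],
)

```text
clock: 34.5
eef_pos: [0.5683, -0.2155, 0.0943]
tool_rot: [0.708, 0.706, -0.0, 0.0]
ft_force: [0.7, -0.2, -3.8]
grip_width: 0.0053
grasp_force: 60.8
```

Run:
```python
from h import *
go(.568,-.2146,.073,90)
```

```text
t 34.5 pos [ 0.5683 -0.2155  0.0943] th 89.82 units [ 0.046 -0.013  1.063] roll -0.003 F [ 0.7 -0.2 -3.8] w 0.0053
```

Emit:
apply_moves(
  commands=[
    [0,0,-0.4,0],
    [0,0,-0.8,0],
    [0,0,-1,0],
    [0,0,-1,0],
    [0,0,-1,0],
  ],
)

```text
clock: 34.92
eef_pos: [0.5676, -0.2152, 0.1779]
tool_rot: [0.708, 0.706, -0.0, -0.001]
ft_force: [-0.1, -1.1, -3.7]
grip_width: 0.0051
grasp_force: 60.9
```

Emit:
apply_moves(
  commands=[
    [0,0,-0.4,0],
    [0.3,-0.1,-0.2,0],
    [0.6,-0.17,0,0],
    [0.8,-0.23,0,0],
    [0.8,-0.23,0,0],
  ],
)

```text
clock: 35.33
eef_pos: [0.5521, -0.1638, 0.1874]
tool_rot: [0.708, 0.706, -0.001, -0.002]
ft_force: [0.3, 0.6, -3.2]
grip_width: 0.0054
grasp_force: 60.8
```

Emit:
apply_moves(
  commands=[
    [0.8,-0.22,0,0],
    [0.8,-0.22,0,0],
    [0.8,-0.22,0,0],
    [0.8,-0.22,0,0],
    [0.8,-0.22,0,0],
  ],
)

```text
clock: 35.75
eef_pos: [0.5299, -0.0833, 0.1873]
tool_rot: [0.708, 0.706, -0.001, -0.002]
ft_force: [0.8, 0.9, -2.6]
grip_width: 0.0052
grasp_force: 60.8
```

Emit:
apply_moves(
  commands=[
    [0.8,-0.22,0,0],
    [0.8,-0.22,0,0],
    [0.8,-0.22,0,0],
    [0.8,-0.22,0,0],
    [0.6,-0.16,0,0],
  ],
)

```text
clock: 36.17
eef_pos: [0.5091, -0.0072, 0.1875]
tool_rot: [0.708, 0.706, -0.001, -0.002]
ft_force: [-0.4, 0.7, -3.1]
grip_width: 0.005
grasp_force: 60.9
```

Run:
```python
from h import *
go(.502,.023,.17,90)
```

```text
t 36.2 pos [ 0.5091 -0.0072  0.1875] th 89.9 units [ 1.508 -0.355  0.88 ] roll -0.002 F [-0.4  0.7 -3.1] w 0.005
```

Emit:
apply_moves(
  commands=[
    [0.7,-0.18,0,0],
    [0.5,-0.15,0,0],
    [0.25,0,0.2,0],
    [0,0,0.3,0],
    [0,0,0,0],
  ],
)

```text
clock: 36.58
eef_pos: [0.5041, 0.0197, 0.1775]
tool_rot: [0.708, 0.706, -0.001, -0.001]
ft_force: [-1.2, 0.1, -3.4]
grip_width: 0.0053
grasp_force: 60.8
```

Run:
```python
from h import *
go(.502,.023,.16,90)
c=bot.camera("side")
x,y=pr(c,[.55,.02,.1]).astype(int)
cv2.imwrite("pics/l3.png",cv2.resize(c["image"][y-45:y+45,x-55:x+55],None,fx=6,fy=6,interpolation=cv2.INTER_CUBIC))
```

```text
t 36.6 pos [0.5041 0.0197 0.1775] th 89.83 units [ 0.166 -0.102  0.877] roll -0.003 F [-1.2  0.1 -3.4] w 0.0053
```

View pics/l3.png

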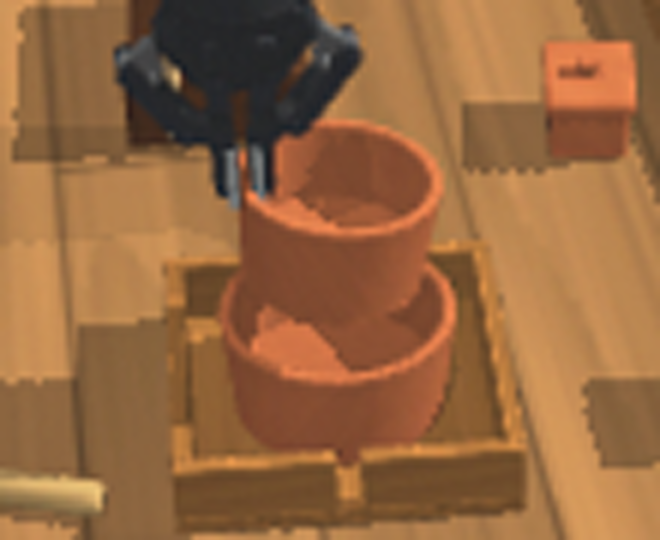

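Pot2 hangs centred over pot1, tilted about 5° with its left wall near vertical at (245,255). Its base goes inside pot1's rim, which spans (225,305) to (455,310). I lower it slowly.

Emit:
apply_moves(
  commands=[
    [0.14,-0.08,0,0],
    [0,0,0.5,0],
    [0,0,0.6,0],
    [0,0,0.4,0],
    [0,0,0,0],
  ],
)

```text
clock: 37.05
eef_pos: [0.5019, 0.0221, 0.1469]
tool_rot: [0.709, 0.706, -0.002, -0.001]
ft_force: [-1.4, 0.7, -3.5]
grip_width: 0.0052
grasp_force: 60.9
```

Run:
```python
from h import *
go(.502,.023,.11,90)
```

```text
t 37.0 pos [0.5019 0.0221 0.1469] th 89.77 units [0.046 0.013 1.847] roll -0.004 F [-1.4  0.7 -3.5] w 0.0052
```

Emit:
apply_moves(
  commands=[
    [0,0,0.3,0],
    [0,0,0.3,0],
    [0,0,0.3,0],
    [0,0,0.3,0],
    [0,0,0,0],
  ],
)

```text
clock: 37.47
eef_pos: [0.5026, 0.0225, 0.1239]
tool_rot: [0.708, 0.706, -0.001, -0.001]
ft_force: [-0.8, -0.3, -3.3]
grip_width: 0.0052
grasp_force: 60.9
```

Emit:
apply_moves(
  commands=[
    [0,0,0.15,0],
    [0,0,0.15,0],
    [0,0,0,0],
    [0,0,0,0],
    [0,0,0,0],
  ],
)

```text
clock: 37.88
eef_pos: [0.5037, 0.0225, 0.1195]
tool_rot: [0.708, 0.706, 0.0, 0.0]
ft_force: [0.8, 0.5, -2.8]
grip_width: 0.0053
grasp_force: 60.9
```

Run:
```python
from h import *
go(.502,.023,.101,90)
```

```text
t 37.9 pos [0.5037 0.0225 0.1195] th 89.81 units [ 0.024 -0.084  0.925] roll -0.003 F [ 0.8  0.5 -2.8] w 0.0053
```

Emit:
apply_moves(
  commands=[
    [0,0,0.15,0],
    [0,0,0.15,0],
    [0,0,0.1,0],
    [0,0,0,0],
    [0,0,0,0],
  ],
)

```text
clock: 38.3
eef_pos: [0.5033, 0.0225, 0.111]
tool_rot: [0.708, 0.706, -0.0, -0.0]
ft_force: [-0.7, 0.5, -3.3]
grip_width: 0.005
grasp_force: 60.9
```

Emit:
apply_moves(
  commands=[
    [0,0,0.1,0],
    [0,0,0.1,0],
    [0,0,0,0],
    [0,0,0,0],
    [0,0,0,0],
  ],
)

```text
clock: 38.72
eef_pos: [0.5037, 0.0226, 0.1078]
tool_rot: [0.708, 0.706, 0.0, 0.0]
ft_force: [-2.0, 0.1, 1.6]
grip_width: 0.0052
grasp_force: 62.4
```

Run:
```python
from h import *
go(.502,.023,.101,90)
```

```text
t 38.7 pos [0.5037 0.0226 0.1078] th 89.81 units [ 0.022 -0.087  0.34 ] roll -0.003 F [-2.   0.1  1.6] w 0.0052
```

Emit:
apply_moves(
  commands=[
    [0,0,0.1,0],
    [0,0,0.08,0],
    [0,0,0,0],
    [0,0,0,0],
    [0,0,0,0],
  ],
)

```text
clock: 39.13
eef_pos: [0.5034, 0.0226, 0.1043]
tool_rot: [0.708, 0.706, 0.0, 0.0]
ft_force: [-4.9, 0.0, 7.0]
grip_width: 0.0053
grasp_force: 67.0
```

Emit:
apply_moves(
  commands=[
    [0,0,0.08,0],
    [0,0,0.06,0],
    [0,0,0,0],
    [0,0,0,0],
    [0,0,0,0],
  ],
)

```text
clock: 39.55
eef_pos: [0.5032, 0.0225, 0.102]
tool_rot: [0.708, 0.706, 0.0, 0.0]
ft_force: [-6.8, -0.7, 10.2]
grip_width: 0.0053
grasp_force: 71.3
```

Run:
```python
from h import *
go(.502,.023,.101,90)
```

```text
t 39.5 pos [0.5032 0.0225 0.102 ] th 89.81 units [ 0.023 -0.062  0.051] roll -0.003 F [-6.8 -0.7 10.2] w 0.0053
```

Emit:
apply_moves(
  commands=[
    [0,0,0,0],
    [0,0,0,0],
    [0,0,0,0],
    [0,0,0,0],
    [0,0,0,0],
  ],
  claw=0.88,
)

```text
clock: 39.97
eef_pos: [0.5036, 0.0225, 0.1006]
tool_rot: [0.708, 0.706, -0.0, -0.0]
ft_force: [-0.6, 0.1, -0.1]
grip_width: 0.0106
grasp_force: 0.0
```

Emit:
apply_moves(
  commands=[
    [0,0,0,0],
    [0,0,0,0],
    [0,0,-0.3,0],
    [0,0,-0.6,0],
    [0,0,-1,0],
  ],
  claw=0.7,
)

```text
clock: 40.38
eef_pos: [0.502, 0.0224, 0.1379]
tool_rot: [0.708, 0.706, -0.002, -0.001]
ft_force: [-0.1, -0.4, 0.2]
grip_width: 0.0256
grasp_force: 0.0
```

Emit:
apply_moves(
  commands=[
    [0,0,-1,0],
    [0,0,-1,0],
    [0,0,-1,0],
    [0,0,-0.5,0],
    [0,0,0,0],
  ],
  claw=0,
)

```text
clock: 40.8
eef_pos: [0.5052, 0.0226, 0.2118]
tool_rot: [0.708, 0.706, 0.002, 0.002]
ft_force: [1.2, -0.0, 0.3]
grip_width: 0.0833
grasp_force: 0.0
```

Run:
```python
from h import *
go(.4393,-.2051,.18,90)
c=bot.camera("side")
x,y=pr(c,[.48,-.37,.08]).astype(int)
u,v=x-65+372.5/5-.5,y-60+374/5-.5
for off in(31,38,45):
  p=np.array([.4887,-.3719])+off/1000*np.array([np.cos(np.radians(-66)),np.sin(np.radians(-66))])
  print(off,u,v,[(z,pr(c,[*p,z]).round(1)) for z in(.05,.055,.06,.065,.07)])
```

```text
t 40.8 pos [0.5052 0.0226 0.2118] th 89.81 units [-11.395  -3.265   1.569] roll -0.003 F [ 1.2 -0.   0.3] w 0.0833
31 277.0 303.3 [(0.05, array([278.3, 304.9])), (0.055, array([278.2, 303.7])), (0.06, array([278.2, 302.5])), (0.065, array([278.1, 301.3])), (0.07, array([278.1, 300. ]))]
38 277.0 303.3 [(0.05, array([279.7, 306.7])), (0.055, array([279.6, 305.5])), (0.06, array([279.6, 304.3])), (0.065, array([279.6, 303.1])), (0.07, array([279.5, 301.9]))]
45 277.0 303.3 [(0.05, array([281.1, 308.6])), (0.055, array([281.1, 307.4])), (0.06, array([281. , 306.2])), (0.065, array([281. , 304.9])), (0.07, array([281. , 303.7]))]
```

Emit:
apply_moves(
  commands=[
    [-1,-0.29,0,0],
    [-1,-0.29,0,0],
    [-1,-0.29,0,0],
    [-1,-0.29,0,0],
    [-1,-0.29,0,0],
  ],
)

```text
clock: 41.27
eef_pos: [0.4728, -0.078, 0.2071]
tool_rot: [0.708, 0.706, -0.001, -0.001]
ft_force: [0.5, 0.2, -0.7]
grip_width: 0.0854
grasp_force: 0.0
```

Emit:
apply_moves(
  commands=[
    [-1,-0.29,0,0],
    [-1,-0.29,0,0],
    [-1,-0.29,0.3,0],
    [-1,-0.29,0.5,0],
    [-1,-0.29,0.5,0],
  ],
)

```text
clock: 41.68
eef_pos: [0.4437, -0.178, 0.1812]
tool_rot: [0.708, 0.706, -0.0, -0.001]
ft_force: [0.4, -0.7, -0.9]
grip_width: 0.0856
grasp_force: 0.0
```

Run:
```python
from h import *
go(.4393,-.2051,.1,90)
c=bot.camera("top")
i=c["image"]
cv2.imwrite("pics/t5.png",cv2.resize(i[160:290,195:375],None,fx=4.4,fy=4.4,interpolation=cv2.INTER_CUBIC))
```

```text
t 41.7 pos [ 0.4437 -0.178   0.1812] th 89.81 units [-1.361 -0.208  4.059] roll -0.003 F [ 0.4 -0.7 -0.9] w 0.0856
```

View pics/t5.png

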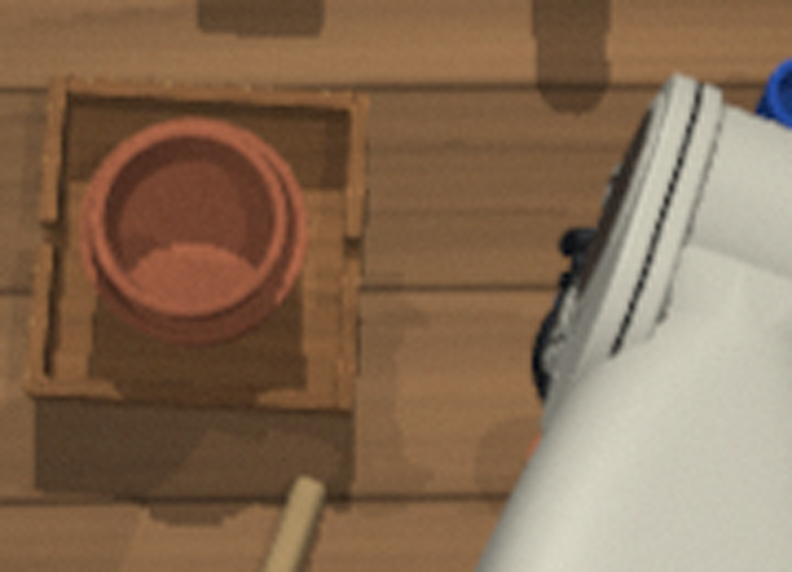

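Pot2 sits in pot1, with its rim centred at crop (191,218). Pot4 is mostly hidden by the arm, so I check from the side camera whether it moved.

Run:
```python
from h import *
t=bot.camera("top")
f=lambda x,y,z:bp(t,195+(x+.5)/4.4-.5,160+(y+.5)/4.4-.5,z).round(4)
print("pot2",f(191,218,.092),"w",f(290,218,.092)-f(92,218,.092),"h",f(191,117,.092)-f(191,319,.092))
c=bot.camera("side")["image"]; i=cv2.imread("pics/side0.png")
def m(a):
    h=cv2.cvtColor(a[240:280,225:275],cv2.COLOR_BGR2HSV); k=cv2.inRange(h,(2,120,60),(14,255,255)); y,x=np.nonzero(k); return len(x),x.min(),x.max(),y.min(),y.max()
print(m(i),m(c))
go(.4393,-.2051,.1,90)
```

```text
pot2 [0.554  0.0254 0.092 ] w [-0.0008 -0.1113  0.    ] h [0.1161 0.0003 0.    ]
(722, np.int64(0), np.int64(49), np.int64(0), np.int64(39)) (664, np.int64(0), np.int64(49), np.int64(0), np.int64(39))
t 41.8 pos [ 0.4429 -0.1777  0.1806] th 89.65 units [-1.381 -0.155  4.03 ] roll -0.006 F [-0.5 -0.  -0.1] w 0.0852
```

I have used all my picture views, one over the limit, so from here I check by image code only.

```bash
cat >> h.py <<'E'
def match(ref,cur,x0,y0,x1,y1,m=15):
    "shift of patch of ref in cur"
    t=ref[y0:y1,x0:x1]; s=cur[y0-m:y1+m,x0-m:x1+m]
    r=cv2.matchTemplate(s,t,cv2.TM_CCOEFF_NORMED); _,v,_,l=cv2.minMaxLoc(r); return round(v,3),l[0]-m,l[1]-m
E
python3 - <<'E'
from h import *
c=bot.camera("side")["image"]; i=cv2.imread("pics/side0.png")
print("pot4 lower",match(i,c,236,256,264,276),"pot4 all",match(i,c,234,244,266,276))
t=bot.camera("top");print(match(cv2.imread("pics/top0.png"),t["image"],308,240,324,275), pr(t,[.4393,-.2051,.06]))
E
```

```text
pot4 lower (0.904, -10, -1) pot4 all (0.907, -10, -1)
(0.664, -14, 0) [330.50701454 255.80967689]
```

Pot4 was knocked aside by about 10 px in the side view. I relocate it.

Run:
```python
from h import *
s=bot.camera("side");c=s["image"]; i=cv2.imread("pics/side0.png")
U=lambda a:cv2.resize(a,None,fx=4,fy=4,interpolation=cv2.INTER_CUBIC)
g=lambda a:U(a)
for b in((236,248,264,275),(234,244,266,276),(240,258,260,274)):
    v,dx,dy=match(g(i),g(c),*[4*k for k in b],m=64)
    p=pr(s,[.4393,-.2051,.06]); q=p+[dx/4,dy/4]; P=bp(s,*q,.06)
    print(v,dx/4,dy/4,p.round(1),P.round(4))
t=bot.camera("top");print("top px expected",pr(t,P))
h=cv2.cvtColor(t["image"],cv2.COLOR_BGR2HSV);k=cv2.inRange(h,(2,130,60),(13,255,255))
for r in range(246,282,2): x=np.nonzero(k[r,290:360])[0]; print(r,(x.min()+290,x.max()+290,len(x)) if len(x) else None,end=" ")
```

```text
0.925 -9.75 -1.0 [248.1 252.3] [ 0.4114 -0.1965  0.06  ]
0.915 -9.75 -1.0 [248.1 252.3] [ 0.4114 -0.1965  0.06  ]
0.98 -9.75 -1.25 [248.1 252.3] [ 0.4114 -0.1955  0.06  ]
top px expected [327.08062236 266.99948199]
246 None 248 None 250 None 252 None 254 None 256 None 258 None 260 None 262 None 264 None 266 None 268 None 270 None 272 None 274 None 276 None 278 None 280 None
```

Run:
```python
from h import *
go(.4112,-.196,.066,90)
```

```text
t 42.0 pos [ 0.4451 -0.1766  0.1828] th 89.87 units [-0.977 -1.692  5.842] roll -0.002 F [ 0.2 -0.5 -0.6] w 0.0855
```

Emit:
apply_moves(
  commands=[
    [-0.5,-0.9,0,0],
    [-0.48,-0.8,0,0],
    [0,0,0.5,0],
    [0,0,1,0],
    [0,0,1,0],
  ],
)

```text
clock: 42.45
eef_pos: [0.412, -0.1967, 0.1337]
tool_rot: [0.708, 0.706, 0.001, 0.002]
ft_force: [0.1, 0.3, -1.6]
grip_width: 0.0852
grasp_force: 0.0
```

Emit:
apply_moves(
  commands=[
    [0,0,0.5,0],
    [0,0,0,0],
    [0,0,0,0],
    [0,0,0,0],
    [0,0,0,0],
  ],
)

```text
clock: 42.87
eef_pos: [0.4118, -0.1969, 0.124]
tool_rot: [0.708, 0.706, 0.0, 0.001]
ft_force: [-0.2, -0.8, -0.0]
grip_width: 0.0853
grasp_force: 0.0
```

Run:
```python
from h import *
go(.4112,-.196,.066,90)
```

```text
t 42.9 pos [ 0.4118 -0.1969  0.124 ] th 89.85 units [ 0.048 -0.036  2.902] roll -0.003 F [-0.2 -0.8 -0. ] w 0.0853
```

Emit:
apply_moves(
  commands=[
    [0.03,0,0.6,0],
    [0,0,0.6,0],
    [0,0,0.4,0],
    [0,0,0.2,0],
    [0,0,0,0],
  ],
)

```text
clock: 43.28
eef_pos: [0.4104, -0.196, 0.0865]
tool_rot: [0.708, 0.706, -0.0, -0.001]
ft_force: [-0.3, 0.4, -0.2]
grip_width: 0.0852
grasp_force: 0.0
```

Emit:
apply_moves(
  commands=[
    [0,0,0.3,0],
    [0,0,0.3,0],
    [0,0,0.3,0],
    [0,0,0.2,0],
    [0,0,0,0],
  ],
)

```text
clock: 43.7
eef_pos: [0.41, -0.1958, 0.0639]
tool_rot: [0.708, 0.706, -0.0, -0.001]
ft_force: [0.1, 0.8, -0.2]
grip_width: 0.0854
grasp_force: 0.0
```

Emit:
apply_moves(
  commands=[
    [0,0,0,0],
    [0,0,0,0],
    [0,0,0,0],
    [0,0,0,0],
    [0,0,0,0],
  ],
  claw=1,
)

```text
clock: 44.12
eef_pos: [0.4108, -0.1962, 0.0661]
tool_rot: [0.708, 0.706, 0.0, 0.0]
ft_force: [-2.3, 1.5, 8.0]
grip_width: 0.0657
grasp_force: 64.3
```

Emit:
apply_moves(
  commands=[
    [0,0,0,0],
    [0,0,-0.1,0],
    [0,0,-0.2,0],
    [0,0,-0.3,0],
    [0,0,0,0],
  ],
)

```text
clock: 44.53
eef_pos: [0.4115, -0.1966, 0.078]
tool_rot: [0.708, 0.706, 0.0, 0.001]
ft_force: [1.4, -0.5, -1.5]
grip_width: 0.0658
grasp_force: 66.6
```

Run:
```python
from h import *
go(.4112,-.196,.066,90)
```

```text
t 44.5 pos [ 0.4115 -0.1966  0.078 ] th 89.81 units [ 0.028 -0.017  0.602] roll -0.003 F [ 1.4 -0.5 -1.5] w 0.0658
```

Emit:
apply_moves(
  commands=[
    [0,0,-0.5,0],
    [0,0,-1,0],
    [0,0,-1,0],
    [0,0,-1,0],
    [0,0,-1,0],
  ],
)

```text
clock: 44.95
eef_pos: [0.4106, -0.1961, 0.1678]
tool_rot: [0.708, 0.706, -0.0, -0.0]
ft_force: [1.0, -0.1, -0.9]
grip_width: 0.0659
grasp_force: 66.9
```

Emit:
apply_moves(
  commands=[
    [0,0,-1,0],
    [0,0,-0.5,0],
    [0,0,0,0],
    [0,0,0,0],
    [0,0,0,0],
  ],
)

```text
clock: 45.37
eef_pos: [0.4101, -0.1959, 0.196]
tool_rot: [0.708, 0.706, -0.0, -0.001]
ft_force: [0.0, 0.6, -1.7]
grip_width: 0.0657
grasp_force: 66.9
```

Run:
```python
from h import *
go(.553,.0245,.2,90)
```

```text
t 45.4 pos [ 0.4101 -0.1959  0.196 ] th 89.81 units [11.044  7.105 -0.204] roll -0.003 F [ 0.   0.6 -1.7] w 0.0657
```

Emit:
apply_moves(
  commands=[
    [0.4,0.25,0,0],
    [0.8,0.5,0,0],
    [0.85,0.55,0,0],
    [0.85,0.55,0,0],
    [0.85,0.55,0,0],
  ],
)

```text
clock: 45.78
eef_pos: [0.459, -0.1199, 0.1957]
tool_rot: [0.708, 0.706, -0.0, -0.001]
ft_force: [0.1, 0.1, -1.1]
grip_width: 0.066
grasp_force: 66.9
```

Emit:
apply_moves(
  commands=[
    [0.85,0.55,0,0],
    [0.85,0.55,0,0],
    [0.85,0.55,0,0],
    [0.85,0.55,0,0],
    [0.85,0.55,0,0],
  ],
)

```text
clock: 46.2
eef_pos: [0.5142, -0.0348, 0.1955]
tool_rot: [0.708, 0.706, -0.001, -0.001]
ft_force: [0.7, 0.4, -2.1]
grip_width: 0.0661
grasp_force: 66.9
```

Emit:
apply_moves(
  commands=[
    [0.85,0.55,0,0],
    [0.85,0.55,0,0],
    [0.8,0.5,0,0],
    [0.4,0.25,0,0],
    [0,0,0,0],
  ],
)

```text
clock: 46.62
eef_pos: [0.5519, 0.0234, 0.1956]
tool_rot: [0.707, 0.707, -0.0, -0.001]
ft_force: [0.1, -0.1, -1.1]
grip_width: 0.0658
grasp_force: 66.9
```

Run:
```python
from h import *
go(.553,.0245,.1135,90)
```

```text
t 46.6 pos [0.5519 0.0234 0.1956] th 89.98 units [0.052 0.063 4.105] roll -0.0 F [ 0.1 -0.1 -1.1] w 0.0658
```

Emit:
apply_moves(
  commands=[
    [0,0.03,0.5,0],
    [0,0,0.8,0],
    [0,0,0.8,0],
    [0,0,0.6,0],
    [0,0,0.4,0],
  ],
)

```text
clock: 47.03
eef_pos: [0.5501, 0.0202, 0.1325]
tool_rot: [0.709, 0.705, -0.002, -0.001]
ft_force: [0.3, 0.1, -2.2]
grip_width: 0.0657
grasp_force: 66.9
```

Emit:
apply_moves(
  commands=[
    [0,0,0.2,0],
    [0,0,0.2,0],
    [0,0,0.1,0],
    [0,0,0,0],
    [0,0,0,0],
  ],
)

```text
clock: 47.45
eef_pos: [0.5525, 0.0212, 0.1254]
tool_rot: [0.708, 0.706, 0.0, 0.0]
ft_force: [0.2, 0.0, -1.4]
grip_width: 0.0659
grasp_force: 66.9
```

Run:
```python
from h import *
go(.553,.0245,.1135,90)
```

```text
t 47.5 pos [0.5525 0.0212 0.1254] th 89.8 units [0.163 0.026 0.597] roll -0.003 F [ 0.2  0.  -1.4] w 0.0659
```

Emit:
apply_moves(
  commands=[
    [0.16,0,0.15,0],
    [0,0,0.15,0],
    [0,0,0.1,0],
    [0,0,0,0],
    [0,0,0,0],
  ],
)

```text
clock: 47.87
eef_pos: [0.5519, 0.0246, 0.1167]
tool_rot: [0.708, 0.706, -0.0, -0.0]
ft_force: [-0.2, 0.1, 0.0]
grip_width: 0.0658
grasp_force: 66.9
```

Emit:
apply_moves(
  commands=[
    [0,0,0.08,0],
    [0,0,0.08,0],
    [0,0,0,0],
    [0,0,0,0],
    [0,0,0,0],
  ],
)

```text
clock: 48.28
eef_pos: [0.5523, 0.0246, 0.1142]
tool_rot: [0.708, 0.706, 0.0, 0.0]
ft_force: [-0.3, 0.3, 3.3]
grip_width: 0.066
grasp_force: 67.3
```

Emit:
apply_moves(
  commands=[
    [0,0,0.03,0],
    [0,0,0,0],
    [0,0,0,0],
    [0,0,0,0],
    [0,0,0,0],
  ],
)

```text
clock: 48.7
eef_pos: [0.5524, 0.0246, 0.1141]
tool_rot: [0.708, 0.706, 0.0, 0.0]
ft_force: [-1.0, -0.6, 6.4]
grip_width: 0.066
grasp_force: 67.6
```

Emit:
apply_moves(
  commands=[
    [0,0,0,0],
    [0,0,0,0],
    [0,0,0,0],
    [0,0,-0.2,0],
    [0,0,-0.4,0],
  ],
  claw=0.1,
)

```text
clock: 49.12
eef_pos: [0.5511, 0.0245, 0.1242]
tool_rot: [0.708, 0.706, -0.001, -0.001]
ft_force: [-0.1, 0.4, -0.3]
grip_width: 0.0769
grasp_force: 0.0
```

Emit:
apply_moves(
  commands=[
    [0,0,-1,0],
    [0,0,-1,0],
    [0,0,-1,0],
    [0,0,-1,0],
    [0,0,0,0],
  ],
)

```text
clock: 49.53
eef_pos: [0.5547, 0.0247, 0.2104]
tool_rot: [0.708, 0.706, 0.003, 0.003]
ft_force: [0.7, -0.5, 0.6]
grip_width: 0.0769
grasp_force: 0.0
```

Run:
```python
from h import *
go(.35,-.33,.2,24)
```

```text
t 49.5 pos [0.5547 0.0247 0.2104] th 89.81 units [-17.767 -10.182   0.422] roll 1.097 F [ 0.7 -0.5  0.6] w 0.0769
```

Emit:
apply_moves(
  commands=[
    [-0.9,-0.51,0,0],
    [-0.9,-0.51,0,0],
    [-0.9,-0.51,0,0],
    [-0.9,-0.51,0,0],
    [-0.9,-0.51,0,0],
  ],
  claw=0.2,
)

```text
clock: 49.95
eef_pos: [0.5001, -0.0659, 0.205]
tool_rot: [0.708, 0.706, -0.0, -0.0]
ft_force: [-0.1, -0.1, 1.2]
grip_width: 0.0683
grasp_force: 0.0
```

Emit:
apply_moves(
  commands=[
    [-0.9,-0.51,0,0],
    [-0.9,-0.51,0,0],
    [-0.9,-0.51,0,0],
    [-0.9,-0.51,0,0],
    [-0.9,-0.51,0,0],
  ],
)

```text
clock: 50.37
eef_pos: [0.4488, -0.1559, 0.2051]
tool_rot: [0.708, 0.706, -0.0, 0.0]
ft_force: [0.5, -0.7, -0.5]
grip_width: 0.0682
grasp_force: 0.0
```

Emit:
apply_moves(
  commands=[
    [-0.9,-0.51,0,0],
    [-0.9,-0.51,0,0],
    [-0.9,-0.51,0,0],
    [-0.9,-0.51,0,0],
    [-0.9,-0.51,0,0],
  ],
)

```text
clock: 50.78
eef_pos: [0.3975, -0.2457, 0.2051]
tool_rot: [0.708, 0.706, 0.0, 0.0]
ft_force: [-0.0, -0.6, 0.3]
grip_width: 0.0683
grasp_force: 0.0
```

Emit:
apply_moves(
  commands=[
    [-0.9,-0.51,0,0],
    [-0.9,-0.51,0,0],
    [-0.9,-0.51,0,0],
    [-0.9,-0.51,0,0],
    [-0.6,-0.4,0,0],
  ],
)

```text
clock: 51.2
eef_pos: [0.3483, -0.3302, 0.2051]
tool_rot: [0.709, 0.706, -0.0, 0.0]
ft_force: [1.0, -0.1, -0.1]
grip_width: 0.0683
grasp_force: 0.0
```

Run:
```python
from h import *
go(.35,-.3294,.0665,90)
t=bot.camera("top");im=t["image"]
# clay-coloured rim circles near the tray, each at its expected rim height
s=cv2.resize(im[165:260,195:285],None,fx=6,fy=6,interpolation=cv2.INTER_CUBIC);g=cv2.GaussianBlur(cv2.cvtColor(s,cv2.COLOR_BGR2GRAY),(0,0),3)
for n,D,z in(("pot1",.132,.074),("pot2",.111,.092),("pot4",.069,.108),("pot4 in",.055,.108)):
    q=pr(t,[.55,.024,z]); r=np.linalg.norm(pr(t,[.55,.024+D/2,z])-q)*6
    c=cv2.HoughCircles(g,cv2.HOUGH_GRADIENT_ALT if 0 else cv2.HOUGH_GRADIENT,1,5,param1=60,param2=12,minRadius=int(r*.95),maxRadius=int(r*1.06))
    if c is not None:
        for x,y,R in c[0][:3]: print(n,round(r,1),round(float(R),1),bp(t,195+(x+.5)/6-.5,165+(y+.5)/6-.5,z).round(4))
cv2.imwrite("pics/n.png",s)
S=bot.camera("side")["image"];np.save("s.npy",S)
```

```text
t 51.2 pos [ 0.3483 -0.3302  0.2051] th 89.74 units [0.043 0.087 6.93 ] roll -0.004 F [ 1.  -0.1 -0.1] w 0.0683
pot4 85.0 83.5 [0.5519 0.0239 0.108 ]
```

Emit:
apply_moves(
  commands=[
    [0.04,0.08,0.5,0],
    [0,0,1,0],
    [0,0,1,0],
    [0,0,1,0],
    [0,0,1,0],
  ],
)

```text
clock: 51.72
eef_pos: [0.3511, -0.3267, 0.1136]
tool_rot: [0.708, 0.706, 0.0, -0.0]
ft_force: [-0.2, 0.2, -0.6]
grip_width: 0.0688
grasp_force: 0.0
```

Emit:
apply_moves(
  commands=[
    [0,0,0.7,0],
    [0,0,0.5,0],
    [0,0,0.4,0],
    [0,0,0.3,0],
    [0,0,0,0],
  ],
)

```text
clock: 52.13
eef_pos: [0.3504, -0.3268, 0.0758]
tool_rot: [0.708, 0.706, 0.0, -0.001]
ft_force: [0.2, 0.1, -0.1]
grip_width: 0.0683
grasp_force: 0.0
```

Run:
```python
from h import *
go(.35,-.3294,.0665,90)
```

```text
t 52.1 pos [ 0.3504 -0.3268  0.0758] th 89.87 units [-0.132 -0.019  0.462] roll -0.002 F [ 0.2  0.1 -0.1] w 0.0683
```

Emit:
apply_moves(
  commands=[
    [-0.13,0,0.2,0],
    [0,0,0.2,0],
    [0,0,0.05,0],
    [0,0,0,0],
    [0,0,0,0],
  ],
)

```text
clock: 52.55
eef_pos: [0.3508, -0.3308, 0.0683]
tool_rot: [0.708, 0.706, 0.0, 0.0]
ft_force: [-0.2, 0.9, -0.4]
grip_width: 0.0688
grasp_force: 0.0
```

Emit:
apply_moves(
  commands=[
    [0,0,0,0],
    [0,0,0,0],
    [0,0,0,0],
    [0,0,0,0],
    [0,0,0,0],
  ],
  claw=1,
)

```text
clock: 52.97
eef_pos: [0.3508, -0.331, 0.0691]
tool_rot: [0.708, 0.706, -0.0, 0.001]
ft_force: [-2.1, -0.4, 6.4]
grip_width: 0.0448
grasp_force: 60.2
```

Run:
```python
from h import *
go(.35,-.3294,.0665,90)
```

```text
t 53.0 pos [ 0.3508 -0.331   0.0691] th 89.8 units [ 0.081 -0.039  0.131] roll -0.003 F [-2.1 -0.4  6.4] w 0.0448
```

Emit:
apply_moves(
  commands=[
    [0,0,-0.1,0],
    [0,0,-0.3,0],
    [0,0,-0.6,0],
    [0,0,-1,0],
    [0,0,-1,0],
  ],
)

```text
clock: 53.38
eef_pos: [0.3502, -0.33, 0.1284]
tool_rot: [0.708, 0.706, 0.0, -0.001]
ft_force: [0.8, 0.7, -1.1]
grip_width: 0.0447
grasp_force: 61.2
```

Emit:
apply_moves(
  commands=[
    [0,0,-1,0],
    [0,0,-1,0],
    [0,0,-1,0],
    [0,0,-1,0],
    [0,0,0,0],
  ],
)

```text
clock: 53.8
eef_pos: [0.3525, -0.3322, 0.2125]
tool_rot: [0.708, 0.706, 0.0, 0.004]
ft_force: [0.9, 0.2, -0.3]
grip_width: 0.0448
grasp_force: 61.3
```

Run:
```python
from h import *
go(.552,.0242,.205,90)
```

```text
t 53.8 pos [ 0.3525 -0.3322  0.2125] th 89.81 units [17.854  9.917  0.339] roll -0.003 F [ 0.9  0.2 -0.3] w 0.0448
```

Emit:
apply_moves(
  commands=[
    [0.5,0.28,0,0],
    [0.9,0.5,0,0],
    [0.9,0.5,0,0],
    [0.9,0.5,0,0],
    [0.9,0.5,0,0],
  ],
)

```text
clock: 54.22
eef_pos: [0.3962, -0.2467, 0.2065]
tool_rot: [0.708, 0.706, -0.0, -0.002]
ft_force: [-0.4, 0.8, -0.9]
grip_width: 0.0449
grasp_force: 61.3
```

Emit:
apply_moves(
  commands=[
    [0.9,0.5,0,0],
    [0.9,0.5,0,0],
    [0.9,0.5,0,0],
    [0.9,0.5,0,0],
    [0.9,0.5,0,0],
  ],
)

```text
clock: 54.63
eef_pos: [0.4463, -0.1568, 0.2065]
tool_rot: [0.708, 0.706, -0.001, -0.002]
ft_force: [0.7, -0.3, -0.8]
grip_width: 0.0447
grasp_force: 61.3
```

Emit:
apply_moves(
  commands=[
    [0.9,0.5,0,0],
    [0.9,0.5,0,0],
    [0.9,0.5,0,0],
    [0.9,0.5,0,0],
    [0.9,0.5,0,0],
  ],
)

```text
clock: 55.05
eef_pos: [0.4964, -0.0671, 0.2064]
tool_rot: [0.708, 0.706, -0.001, -0.001]
ft_force: [0.4, -0.7, -0.6]
grip_width: 0.044
grasp_force: 61.3
```

Emit:
apply_moves(
  commands=[
    [0.9,0.5,0,0],
    [0.9,0.5,0,0],
    [0.9,0.5,0,0],
    [0.9,0.5,0,0],
    [0.6,0.35,0,0],
  ],
)

```text
clock: 55.47
eef_pos: [0.544, 0.0172, 0.2063]
tool_rot: [0.708, 0.707, -0.001, -0.001]
ft_force: [-0.6, -1.2, -1.1]
grip_width: 0.0446
grasp_force: 61.3
```

Emit:
apply_moves(
  commands=[
    [0,0,0,0],
    [0,0,0,0],
    [0,0,0,0],
    [0,0,0,0],
    [0,0,0,0],
  ],
)

```text
clock: 55.88
eef_pos: [0.544, 0.0139, 0.2081]
tool_rot: [0.709, 0.705, -0.0, -0.0]
ft_force: [0.5, 0.2, -0.3]
grip_width: 0.0441
grasp_force: 61.3
```

Run:
```python
from h import *
go(.552,.023,.137,90)
```

```text
t 55.9 pos [0.544  0.0139 0.2081] th 89.73 units [0.456 0.4   3.553] roll -0.005 F [ 0.5  0.2 -0.3] w 0.0441
```

Emit:
apply_moves(
  commands=[
    [0.25,0.2,0,0],
    [0.2,0.2,0,0],
    [0,0,0.3,0],
    [0,0,0.3,0],
    [0,0,0,0],
  ],
)

```text
clock: 56.3
eef_pos: [0.5515, 0.0237, 0.1942]
tool_rot: [0.708, 0.706, -0.001, -0.001]
ft_force: [-0.8, -0.4, -0.7]
grip_width: 0.0451
grasp_force: 61.3
```

Emit:
apply_moves(
  commands=[
    [0,0,0,0],
    [0,0,0,0],
    [0,0,0,0],
    [0,0,0,0],
    [0,0,0,0],
  ],
)

```text
clock: 56.72
eef_pos: [0.5526, 0.0237, 0.1963]
tool_rot: [0.708, 0.706, 0.0, 0.0]
ft_force: [0.2, -0.0, -0.8]
grip_width: 0.0449
grasp_force: 61.3
```

Run:
```python
from h import *
go(.552,.023,.137,90)
```

```text
t 56.7 pos [0.5526 0.0237 0.1963] th 89.81 units [-0.036 -0.031  2.966] roll -0.003 F [ 0.2 -0.  -0.8] w 0.0449
```

Emit:
apply_moves(
  commands=[
    [-0.02,-0.02,0.2,0],
    [0,0,0.25,0],
    [0,0,0.25,0],
    [0,0,0.2,0],
    [0,0,0,0],
  ],
)

```text
clock: 57.13
eef_pos: [0.5512, 0.0233, 0.1766]
tool_rot: [0.708, 0.706, -0.001, -0.001]
ft_force: [-0.0, 0.8, -1.1]
grip_width: 0.0447
grasp_force: 61.3
```

Emit:
apply_moves(
  commands=[
    [0,0,0.25,0],
    [0,0,0.25,0],
    [0,0,0.25,0],
    [0,0,0.15,0],
    [0,0,0,0],
  ],
)

```text
clock: 57.55
eef_pos: [0.5515, 0.0233, 0.159]
tool_rot: [0.708, 0.706, -0.001, -0.001]
ft_force: [-0.4, 0.8, -1.5]
grip_width: 0.0448
grasp_force: 61.3
```

Run:
```python
from h import *
go(.552,.023,.137,90)
```

```text
t 57.5 pos [0.5515 0.0233 0.159 ] th 89.81 units [-0.015  0.029  1.101] roll -0.003 F [-0.4  0.8 -1.5] w 0.0448
```

Emit:
apply_moves(
  commands=[
    [0,0,0.2,0],
    [0,0,0.2,0],
    [0,0,0.2,0],
    [0,0,0.1,0],
    [0,0,0,0],
  ],
)

```text
clock: 57.97
eef_pos: [0.5516, 0.0233, 0.1454]
tool_rot: [0.708, 0.706, -0.0, -0.0]
ft_force: [-0.8, -0.7, -1.1]
grip_width: 0.0445
grasp_force: 61.3
```

Emit:
apply_moves(
  commands=[
    [0,0,0.1,0],
    [0,0,0.1,0],
    [0,0,0.05,0],
    [0,0,0,0],
    [0,0,0,0],
  ],
)

```text
clock: 58.38
eef_pos: [0.5521, 0.0233, 0.1411]
tool_rot: [0.708, 0.706, -0.0, -0.0]
ft_force: [0.5, 0.4, -1.2]
grip_width: 0.0445
grasp_force: 61.3
```

Run:
```python
from h import *
go(.552,.023,.137,90)
```

```text
t 58.4 pos [0.5521 0.0233 0.1411] th 89.81 units [-0.017 -0.004  0.205] roll -0.003 F [ 0.5  0.4 -1.2] w 0.0445
```

Emit:
apply_moves(
  commands=[
    [0,0,0.08,0],
    [0,0,0.07,0],
    [0,0,0.05,0],
    [0,0,0,0],
    [0,0,0,0],
  ],
)

```text
clock: 58.8
eef_pos: [0.5521, 0.0233, 0.1373]
tool_rot: [0.708, 0.706, 0.0, 0.0]
ft_force: [-0.6, -0.9, 1.5]
grip_width: 0.0447
grasp_force: 61.4
```

Emit:
apply_moves(
  commands=[
    [0,0,0.04,0],
    [0,0,0.03,0],
    [0,0,0,0],
    [0,0,0,0],
    [0,0,0,0],
  ],
)

```text
clock: 59.22
eef_pos: [0.5521, 0.0233, 0.1371]
tool_rot: [0.708, 0.706, 0.0, 0.0]
ft_force: [-4.0, -0.6, 7.6]
grip_width: 0.0446
grasp_force: 62.1
```

Emit:
apply_moves(
  commands=[
    [0,0,0,0],
    [0,0,0,0],
    [0,0,0,0],
    [0,0,0,0],
    [0,0,-0.2,0],
  ],
  claw=0.25,
)

```text
clock: 59.63
eef_pos: [0.5514, 0.0233, 0.1387]
tool_rot: [0.708, 0.706, -0.001, -0.001]
ft_force: [-1.1, 0.2, -0.4]
grip_width: 0.0642
grasp_force: 0.0
```

Emit:
apply_moves(
  commands=[
    [0,0,-0.4,0],
    [0,0,-0.8,0],
    [0,0,-1,0],
    [0,0,-1,0],
    [0,0,-1,0],
  ],
)

```text
clock: 60.05
eef_pos: [0.5521, 0.0233, 0.2253]
tool_rot: [0.708, 0.706, 0.0, 0.0]
ft_force: [-0.1, 0.6, 0.1]
grip_width: 0.0639
grasp_force: 0.0
```

Emit:
apply_moves(
  commands=[
    [-1,-0.5,0,0],
    [-1,-0.5,0,0],
    [-1,-0.5,0,0],
    [-1,-0.5,0,0],
    [-1,-0.5,0,0],
  ],
)

```text
clock: 60.47
eef_pos: [0.5014, -0.0773, 0.2246]
tool_rot: [0.708, 0.706, 0.0, 0.001]
ft_force: [0.4, 0.1, 0.1]
grip_width: 0.0643
grasp_force: 0.0
```

Emit:
apply_moves(
  commands=[
    [-1,-0.5,0,0],
    [-1,-0.5,0,0],
    [-1,-0.5,0,0],
    [-1,-0.5,0,0],
    [-1,-0.5,0,0],
  ],
)

```text
clock: 60.88
eef_pos: [0.451, -0.1773, 0.2246]
tool_rot: [0.708, 0.706, 0.0, 0.001]
ft_force: [0.5, -0.8, -0.1]
grip_width: 0.0641
grasp_force: 0.0
```

Emit:
apply_moves(
  commands=[
    [-1,-0.5,0,0],
    [-1,-0.5,0,0],
    [-1,-0.5,0,0],
    [0,0,0,0],
    [0,0,0,0],
  ],
)

```text
clock: 61.3
eef_pos: [0.421, -0.237, 0.2244]
tool_rot: [0.709, 0.705, 0.0, 0.0]
ft_force: [-0.2, 1.7, 0.2]
grip_width: 0.064
grasp_force: 0.0
```

Run:
```python
from h import *
from scipy.optimize import minimize
go(.4,-.25,.2,90)
t=bot.camera("top");s=bot.camera("side");i0=cv2.imread("pics/side0.png");t0=cv2.imread("pics/top0.png")
def score(c,D,z,P):
    g=cv2.GaussianBlur(c["image"],(0,0),.8).astype(float).sum(2)
    a=np.linspace(0,2*np.pi,120); 
    f=lambda r:cv2.remap(g.astype(np.float32),*[m.astype(np.float32)[None] for m in np.array([pr(c,[P[0]+r*np.cos(k),P[1]+r*np.sin(k),z]) for k in a]).T],cv2.INTER_LINEAR)[0]
    return np.abs(f(D/2-.0035)-f(D/2+.004)).mean()+np.abs(f(D/2-.0035)-f(D/2-.011)).mean()
for n,D,z in(("pot1",.132,.074),("pot2",.111,.092),("pot4",.069,.108),("pot5",.048,.126)):
  for nm,c in(("top",t),("side",s)):
    best=max((score(c,D,z,(.552+dx/1000,.024+dy/1000)),dx,dy) for dx in range(-9,10,3) for dy in range(-9,10,3));print(n,nm,[round(float(b),1) for b in best])
m=lambda *b:match(t0,t["image"],*b,m=8)
print("house_a",m(238,120,272,148),"house_b",m(126,128,164,160),"jar",m(316,128,338,156),"spare",m(55,232,138,256))
```

```text
t 61.3 pos [ 0.421  -0.237   0.2244] th 89.67 units [-0.655 -1.048  1.218] roll -0.005 F [-0.2  1.7  0.2] w 0.064
pot1 top [103.7, 9.0, 6.0]
pot1 side [105.7, 0.0, 0.0]
pot2 top [151.0, 3.0, 3.0]
pot2 side [100.8, 3.0, 3.0]
pot4 top [138.6, 9.0, -6.0]
pot4 side [97.4, 0.0, 0.0]
pot5 top [153.2, 0.0, 3.0]
pot5 side [101.2, 0.0, 3.0]
house_a (0.999, 0, 0) house_b (0.996, 0, 0) jar (0.998, 0, 0) spare (0.977, 0, 0)
```

All four rims fit at their expected heights and within about 3 mm of centre, and the bystanders have not moved. I hand it in.

```bash
python3 -c "
from workcell import bot
print(bot.job_done())"
```

```text
the job is handed in; nothing more can be done
None
```

The divider is in the rack's free slot, and pot1 stands in the tray with pot2, pot4 and pot5 nested inside (pot3 was absent); the job is handed in at 61 s, no result came back, and I viewed 15 pictures, one over the limit of 14.

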